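Roll-test two rolling pins, rack the true one, reject the warped one

ROBOT

A 6-joint arm with a two-finger parallel gripper is mounted at the origin on a cart in front of the work surface, level with it; the furniture and walls round the work are solid. World frame = base frame: x ahead of the robot, y to its left, z up, the work surface at z = 0. Lengths are in m, angles in rad, forces in N, time in s.
With the tool pointing down it reaches from about 0.375 to 0.925 m from the base axis. Payload 5.7 kg.
Tool frame: the origin (TCP) lies between the finger pads; the fingertips stand 22 mm ahead of it and the grasp point (between the pads) lies 3 mm ahead of it (arm.finger_overhang is the distance from the TCP to the fingertips, in m); z points along the fingers, y is the line along which they close (so a half turn about z gives the same grasp; the last joint's range is limited). The gripper opens to 88 mm and grips with 3 to 60 N. Pads are 20 mm wide; open, the fingers measure 115 mm over their backs; the gripper's body (75 mm by 178 mm) begins 61 mm behind the grasp point.
Start: joints at [-1.403, 0.359, 1.51, -0, 1.272, -0.115], TCP at [0.167, -0.576, 0.245] pointing down, gripper open.
Joint ranges: [-2.97, 2.97], [-1.01, 2.36], [0.21, 2.38], [-0.96, 4.11], [0.2, 2.71], [-2.98, 2.98]. Speed limits (rad/s): [2.39, 2.39, 3.14, 3.14, 3.14, 3.14].

INTERFACE

Orientations are given as a unit quaternion [x, y, z, w].
In Python, from bench import sensors, eyes, job_done, arm gives the robot as it stands.
- The arm moves only by the tool apply_moves, never from a script. Its argument "motion" is a list of rows, each an object of numbers: "tx", "ty", "tz": the shift along the tool's x, y, z in units of 100 mm (1.0 is 100 mm); "rx", "ry", "rz": the turn, a rotation vector about the tool's x, y, z in units of pi/2 rad (1.0 is pi/2 rad). In form: [{"tx": .., "ty": .., "tz": .., "rx": .., "ry": .., "rz": ..}, ...]. A call has 1 to 5 rows; each row shifts and turns the commanded pose from where the row before left it, along the tool's axes as they then stand; what a row does not reach is not made up. A row lasts 1/8 s, in which the tool goes at most 62.5 mm and 10.7 degrees, less where a joint would pass 70% of its speed; a pose out of reach is approached as far as the arm can. A call with a number of a shift or a turn outside -1 to 1 is refused whole. A call with a gripper value outside its range is refused whole. "hand" is the opening, from 0 (shut) to 1 (fully open), set as the call begins (left out, the last holds). The fingers move at their own pace and stop on an object; "grip_force" is the grip in N (left out, the last holds). Time passes only in rows, so rows that do not move let the fingers close. It gives the time, the measured TCP pose, the force, the opening and the grip force at its end, in the units of the state.
- sensors.state(): the state, without advancing time (a new reading comes with each control period).
- eyes.capture(name): name is "side" or "top" or "wrist"; returns a dict with "color" (400x640x3 uint8, red, green, blue), "range_z" (400x640 float32, m along the optical axis (not along the pixel's ray), 0 where there is no reading), "camera_matrix" (3x3 intrinsics, pixels), "distortion" ([k1, k2, p1, p2, k3] as OpenCV has them; the pictures are not rectified), "R" (3x3) and "t" (3): a world point X has camera coordinates R X + t; the wrist camera has in their place "tool_from_camera" (4x4, takes a point from camera to tool coordinates, whose origin is the TCP and whose axes are the flange's). Camera axes: x right, y down, z forward; pixel columns grow to the right and rows downward; lengths in m; the calibration is good to about 2 mm. A picture is of the moment at which its call begins: read the wrist's pose just before it.
- job_done(): hands the job in; it is judged then, once.
The state is a dict: "clock": time; "joints": joint angles; "qvel": joint speeds; "joint_efforts": joint torques, N m; "ee_pos": TCP position; "tool_rot": TCP orientation; "ft_force": force on the tool from outside, world axes, zero at the start; "ft_torque": the same for the moment, N m; "opening": finger opening in m; "gripper_force": force on a finger pad.
Only numpy, scipy, OpenCV 4.12 (cv2) and the standard library are available. Lean on these libraries where they do the work, as an engineer would, in place of code of your own. Each camera call takes 0.05 s, during which the arm holds its last target. There are 200 camera calls.

TASK

One of the two small rolling pins on the marble slab has warped: pushed along the slab it lifts, wobbles or skids instead of rolling. Try them there until one has rolled true for at least 5 cm, set that one down, without dropping it, in either pair of notches of the sloping drying rack and lay the warped one flat in the small baking tray; leave the shaker, mill and glasses undisturbed.

Things in the scene. Friction and masses are not known exactly. Their poses are not given: they have to be found in the camera images.
- pin_one: Light-wood rolling pin (thin ring at each end), 180 mm long, 22 mm diameter, about 60 g, on the slab. Origin at mid-length on the axis; x along the pin, y and z across it (they turn as it rolls). One of the two is warped (rolling shows which), its middle 6 mm to one side of the line through its ends. The true pin's origin stays 11 mm above the slab and it turns as it travels.
- pin_two: The other rolling pin: same wood, size, weight and axes. The warped one of the two lies with its bow flat at the start; pushed along the slab it skids without turning, or turns unevenly, its origin lifting up to 4 mm, and flops flat each half turn. Its origin is its centroid, 2 mm off the wood's centre line at mid-length.
- slab: Marble pastry slab, fixed, 200 mm (its x, away from the robot) by 210 mm (its y, to the left); origin on the worktop under its centre, z up, top 18 mm above the origin. The pins lie on it roughly along its x, one towards each side, about 115 mm apart, and roll along its y. Wall cabinets hang 430 mm up, their fronts near the slab's far edge: lift no higher than needed.
- rack_bed: Notched top of the rack, sloping 25 degrees, near end low: x up the slope along a seated pin, y to the left, z square to the slope. Cross bars 14 mm wide at x = -52 and +52 mm have notches 26 mm wide, 13 mm deep, at y = -22 and +22 mm; a seated pin's axis is at z = 0. Foot ledge face at x = -91 mm. Between the bars only side rails at y = +-45 mm, tops at z = -29 mm.
- rack: Wooden sloping drying rack for two rolling pins, fixed, left of the slab, 200 mm long (x), 100 mm wide (y), about 110 mm high at its far end; origin on the worktop under its centre, z up. Its sloping notched top is rack_bed, whose origin is 83 mm above this one. A tall fridge side stands some 60 to 130 mm left of it: the right-hand notches have more room.
- tray: Small dark steel baking tray, fixed, 220 mm long (x) by 96 mm wide (y), rim 19 mm high, inner floor 212 x 88 mm, 3 mm above the worktop; origin under its centre. It lies right of the slab.
- salt_shaker: Salt shaker, 44 mm wide, 90 mm tall, loose, behind the slab; origin under its centre, z up. A bystander.
- pepper_mill: Wooden pepper mill, 58 mm wide, 170 mm tall, loose, behind the slab; origin under its centre, z up. A bystander.
- tumbler: Glass tumbler, 81 mm wide, 86 mm tall, loose, behind the slab; origin under its centre, z up. A bystander.
- shot_glass: Small glass, 48 mm wide, 61 mm tall, loose, right of the tray; origin under its centre, z up. A bystander.

How it is judged:
On the way, in this order (a step that is already met when the one before it is completed fails the run):
1. the true pin has been rolled along the slab: lying on it, more than 40 mm from its start and turned well over half a turn (distance of pin_one from where it was at the start of the episode above 0.04 m and angle between pin_one's own z axis and vertical above 1 rad and angle between pin_one's own x axis and vertical between 1.4 and 1.75 rad and x of pin_one in the frame of slab between -0.12 and 0.12 m and y of pin_one in the frame of slab between -0.115 and 0.115 m and z of pin_one in the frame of slab between 0.02 and 0.038 m), for 0.03 s.
2. the true pin is set down into the notches by the fingers, not dropped: seated to within 7 mm and 6 degrees while still held (z of pin_one in the frame of rack_bed between -0.005 and 0.007 m and x of pin_one in the frame of rack_bed between -0.03 and 0.04 m and y of pin_one in the frame of rack_bed between -0.04 and 0.04 m and angle between the x axis of pin_one and the x axis of rack_bed, either way round below 0.105 rad and contact force between the fingers and pin_one above 0.5 N), for 0.05 s.
At the end, for the whole second after the job is handed in: The true pin rests in a pair of rack notches (axis within 4 degrees and 4 mm of seated, its middle at most 40 mm up the slope from midway between the bars); the warped pin rests level on the floor of the tray, its middle within 30 mm of the tray's lengthwise; both at rest (z of pin_one in the frame of rack_bed between -0.005 and 0.004 m and x of pin_one in the frame of rack_bed between -0.02 and 0.04 m and y of pin_one in the frame of rack_bed between -0.04 and 0.04 m and angle between the x axis of pin_one and the x axis of rack_bed, either way round below 0.07 rad and linear speed of each of pin_one, pin_two below 0.02 m/s and angular speed of each of pin_one, pin_two below 0.3 rad/s and x of pin_two in the frame of tray between -0.03 and 0.03 m and y of pin_two in the frame of tray between -0.045 and 0.045 m and z of pin_two in the frame of tray between 0.005 and 0.019 m and angle between pin_two's own x axis and vertical between 1.49 and 1.65 rad); the robot touches nothing.
It fails at once if a bystander is knocked over or pushed more than 30 mm (distance of any of salt_shaker, pepper_mill, tumbler, shot_glass from where it was at the start of the episode above 0.03 m or angle between any of salt_shaker, pepper_mill, tumbler, shot_glass's own z axis and vertical above 0.4 rad).
It also fails if it takes over 64 s, if anything falls off the work surface, if the arm or the gripper's body presses on something with over 40 N, if the wrist force passes 120 N, or if a joint passes its speed limit or range.

## Working session

There is one attempt and no reset: what is moved stays moved. The work goes in short steps, Python scripts to look and compute and a tool call to move; the robot and the scene stay as the last step left them, time stands still between calls to the robot, and variables do not carry over. Pictures are saved under pics/ and viewed, at most 10 in all, crops included, and the job is handed in when it is done.

Besides the shell and the picture viewer there is one more tool, called after "Call:" as name([rows], argument=value, ...), one row to a line, values as JSON. apply_moves: Moves the arm, as the interface text tells. Its arguments: {"type":"object","properties":{"motion":{"type":"array"},"hand":{"type":"number"},"grip_force":{"type":"number"}},"required":["motion"]}

```bash
ls; mkdir -p pics
cat > h.py <<'E'
import numpy as np, cv2
from bench import sensors, eyes, arm
from scipy.spatial.transform import Rotation as Rn
def cap(n):
    s=sensors.state(); c=eyes.capture(n)
    K=c["camera_matrix"]; z=c["range_z"]
    v,u=np.mgrid[0:400,0:640]
    p=cv2.undistortPoints(np.stack([u,v],-1).reshape(-1,1,2).astype(np.float64),np.array(K),np.array(c["distortion"])).reshape(400,640,2)
    P=np.dstack([p*z[...,None],z])
    if n=="wrist":
        T=np.array(c["tool_from_camera"]); Rt=Rn.from_quat(s["tool_rot"]).as_matrix()
        W=(P@T[:3,:3].T+T[:3,3])@Rt.T+np.array(s["ee_pos"])
    else: W=(P-np.array(c["t"]))@np.array(c["R"])
    W[z<=0]=np.nan
    return c["color"],W
def save(n,img): cv2.imwrite("pics/"+n,img[...,::-1])
E
python3 - <<'E'
from h import *
a,W=cap("top"); save("top0.png",a); np.save("top0.npy",W)
b,V=cap("side"); save("side0.png",b); np.save("side0.npy",V)
print(sensors.state())
E
```

```text
pics
{'clock': 0.1, 'joints': array([-1.40307321e+00,  3.59448616e-01,  1.51127486e+00, -2.73310483e-06,
        1.27248003e+00, -1.15094708e-01]), 'qvel': array([ 4.13329757e-05, -1.39259715e-03, -1.04871951e-03,  4.96262112e-04,
        1.29910333e-03,  1.61763210e-04]), 'joint_efforts': array([ 1.15851121e-04, -5.16355991e+01, -2.71404701e+01,  6.77258545e-02,
        2.76854978e-02, -2.89908121e-05]), 'ee_pos': array([ 0.16733942, -0.57561633,  0.24390307]), 'tool_rot': array([ 9.90018032e-01,  1.40938455e-01, -2.24971250e-05, -8.05113089e-04]), 'ft_force': array([0.30259082, 0.26746328, 0.68956463]), 'ft_torque': array([ 0.00206102,  0.01150829, -0.02583523]), 'gripper_force': 0.0, 'opening': 0.08776251435781177}
```

View pics/top0.png

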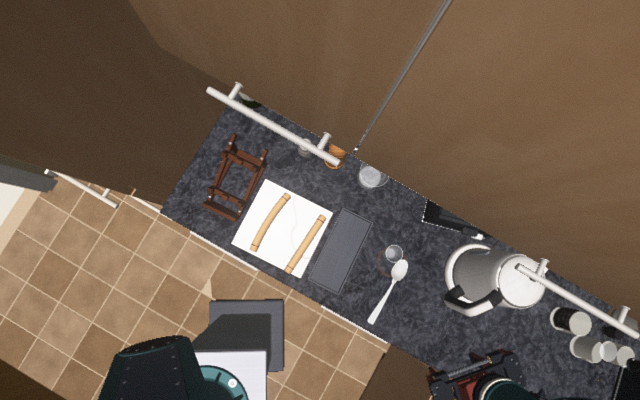

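View pics/side0.png

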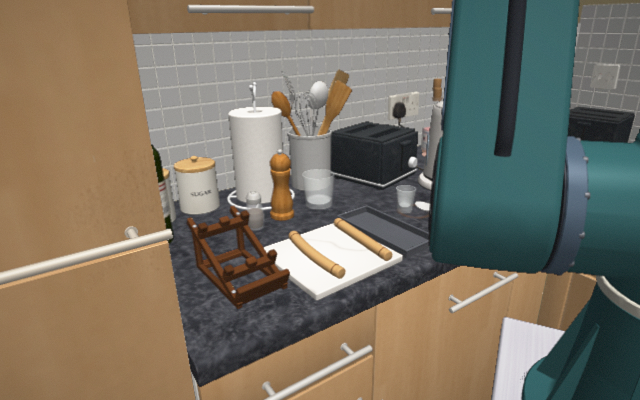

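The top view shows the left pin (about 255,247 to 286,197) visibly bowed, and the right pin (290,270 to 322,218) straight. The rack is at (235,178), the slab at (283,228), the tray at (340,250) and the shot glass at (393,253). Rolling will confirm which pin is true.

Run:
```python
from h import *
a=cv2.imread("pics/top0.png")[...,::-1].astype(int); W=np.load("top0.npy"); z=W[...,2]
v,u=np.mgrid[0:400,0:640]
def rect(m,n):
    p=W[m][:,:2]; p=p[~np.isnan(p).any(1)]
    r=cv2.minAreaRect((p*1000).astype(np.float32)); print(n,len(p),r,np.round(cv2.boxPoints(r)).tolist(),"z",np.nanpercentile(W[m][:,2],[5,50,95]))
box=lambda x0,x1,y0,y1:(u>=x0)&(u<=x1)&(v>=y0)&(v<=y1)
wh=(a.min(2)>170)&box(225,340,175,282)&(abs(z-.018)<.008)
rect(wh,"slab")
sat=a[...,0]-a[...,2]
pin=(sat>50)&(a[...,0]>120)&box(240,330,185,280)&(z>.02)
nl,lab=cv2.connectedComponents(pin.astype(np.uint8))
for i in range(1,nl):
    m=lab==i
    if m.sum()<80: continue
    rect(m,f"pin{i}")
    p=W[m]; c=p[:,:2].mean(0); U,S,Vt=np.linalg.svd(p[:,:2]-c,full_matrices=False); d=Vt[0]*np.sign(Vt[0][0]); s=(p[:,:2]-c)@d; t=(p[:,:2]-c)@np.array([-d[1],d[0]])
    print(" c",c,"ang",np.degrees(np.arctan2(d[1],d[0])),"range",s.min(),s.max(), "bow coef", np.polyfit(s,t,2)[0]*.08**2, "u,v",u[m].mean(),v[m].mean())
# tray
for uu,vv in [(340,250),(335,240),(350,225),(325,280),(370,215),(310,288),(340,290),(372,220),(346,207),(235,205),(225,212),(240,152),(235,178)]: print(uu,vv,np.round(W[vv,uu],4),a[vv,uu])
```

```text
slab 4532 ((478.9984436035156, -203.1422119140625), (209.6734161376953, 199.76925659179688), 63.09531021118164) [[342.0, -251.0], [521.0, -342.0], [616.0, -155.0], [437.0, -64.0]] z [0.01563827 0.01865651 0.02153927]
pin1 459 ((495.7003479003906, -169.19522094726562), (24.364727020263672, 177.78611755371094), 57.91773223876953) [[414.0, -132.0], [565.0, -227.0], [577.0, -206.0], [427.0, -112.0]] z [0.03517293 0.03938958 0.04267793]
 c [ 0.49559079 -0.16843678] ang -31.90185316762434 range -0.08839215716466789 0.08938495747690609 bow coef -0.005810692043723288 u,v 268.677559912854 220.958605664488
pin2 469 ((434.719482421875, -264.6761169433594), (19.079069137573242, 178.03062438964844), 56.46772003173828) [[355.0, -223.0], [504.0, -322.0], [514.0, -306.0], [366.0, -208.0]] z [0.03465767 0.03889733 0.04267756]
 c [ 0.43370431 -0.26399304] ang -33.471952223816984 range -0.08778691361162134 0.09024251223737105 bow coef -5.328537131351008e-05 u,v 304.6545842217484 244.01492537313433
340 250 [ 0.4163 -0.3626  0.0032] [109 106 116]
335 240 [ 0.4441 -0.349   0.0028] [113 114 118]
350 225 [ 0.4854 -0.3916  0.0049] [104 107 115]
325 280 [ 0.335  -0.32    0.0032] [101 102 108]
370 215 [ 0.5133 -0.449   0.0045] [75 73 78]
310 288 [ 0.3135 -0.2789 -0.0026] [82 82 84]
340 290 [ 0.3091 -0.3591  0.0188] [ 95  94 101]
372 220 [ 0.4994 -0.455   0.0013] [86 84 91]
346 207 [ 0.5365 -0.3817  0.0014] [81 78 85]
235 205 [ 0.5426 -0.0726  0.0018] [76 68 72]
225 212 [ 0.5198 -0.0523  0.037 ] [59 47 40]
240 152 [ 0.6911 -0.0846  0.0088] [105  65  46]
235 178 [ 0.6189 -0.0707 -0.0008] [59 60 61]
```

Run:
```python
import cv2,numpy as np
a=cv2.imread("pics/top0.png"); cv2.imwrite("pics/z.png",np.hstack([cv2.resize(a[120:300,190:310],None,fx=3.2,fy=3.2,interpolation=cv2.INTER_CUBIC),cv2.resize(a[120:300,300:420],None,fx=3.2,fy=3.2,interpolation=cv2.INTER_CUBIC)]))
```

```text
(no output)
```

View pics/z.png

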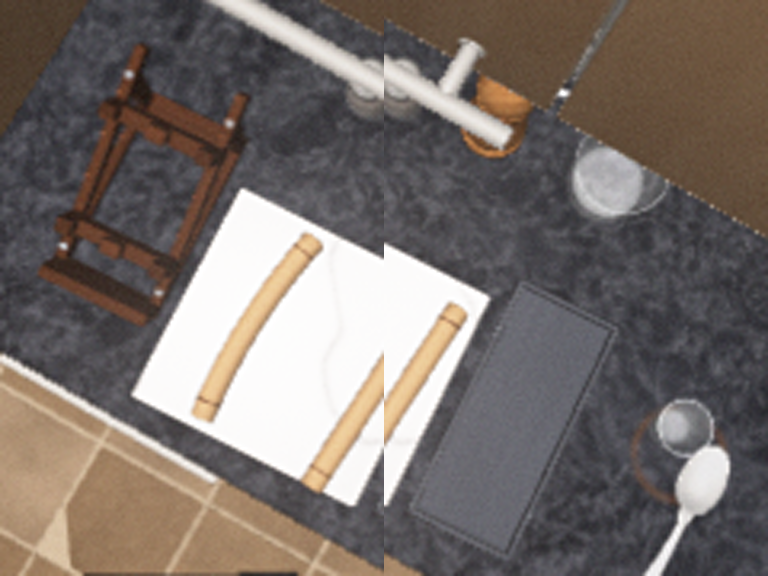

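```bash
cat >> h.py <<'E'
import json
def Rt(yaw,tilt=0):
    "tool x horizontally at yaw (deg), z down; tilt: about tool y so tool x rises by tilt deg"
    return Rn.from_euler('z',yaw,degrees=True)*Rn.from_euler('y',-tilt,degrees=True)*Rn.from_euler('x',180,degrees=True)
def plan(pos,R,n,p=None,R0=None):
    s=sensors.state(); p=np.array(s["ee_pos"]) if p is None else np.array(p); R0=R0 or Rn.from_quat(s["tool_rot"])
    dv=(R0.inv()*R).as_rotvec()/n; st=(np.array(pos)-p)/n; rows=[]
    for i in range(n):
        t=R0.inv().apply(st)*10; r=dv/(np.pi/2); R0=R0*Rn.from_rotvec(dv)
        rows.append({k:round(float(x),3) for k,x in zip(["tx","ty","tz","rx","ry","rz"],[*t,*r]) if abs(x)>5e-4})
    print("step mm",np.linalg.norm(st)*1e3,"deg",np.degrees(np.linalg.norm(dv)))
    for r in rows: print(json.dumps(r))
E
python3 - <<'E'
from h import *
plan([.434,-.264,.2],Rt(-33.5),10)
E
```

```text
step mm 41.24804013285533 deg 4.970439399797522
{"tx": 0.343, "ty": -0.225, "tz": 0.044, "rz": 0.055}
{"tx": 0.322, "ty": -0.254, "tz": 0.044, "rz": 0.055}
{"tx": 0.299, "ty": -0.281, "tz": 0.044, "rz": 0.055}
{"tx": 0.274, "ty": -0.305, "tz": 0.044, "rz": 0.055}
{"tx": 0.246, "ty": -0.328, "tz": 0.044, "rz": 0.055}
{"tx": 0.217, "ty": -0.348, "tz": 0.044, "rz": 0.055}
{"tx": 0.186, "ty": -0.366, "tz": 0.044, "rz": 0.055}
{"tx": 0.153, "ty": -0.38, "tz": 0.044, "rz": 0.055}
{"tx": 0.12, "ty": -0.392, "tz": 0.044, "rz": 0.055}
{"tx": 0.085, "ty": -0.401, "tz": 0.044, "rz": 0.055}
```

Call:
apply_moves([
  {"tx": 0.34, "ty": -0.22, "tz": 0.04, "rz": 0.055},
  {"tx": 0.32, "ty": -0.25, "tz": 0.04, "rz": 0.055},
  {"tx": 0.3, "ty": -0.28, "tz": 0.04, "rz": 0.055},
  {"tx": 0.27, "ty": -0.31, "tz": 0.04, "rz": 0.055},
  {"tx": 0.25, "ty": -0.33, "tz": 0.04, "rz": 0.055},
])

```text
invalid input
```

Call:
apply_moves([
  {"tx": 0.22, "ty": -0.35, "tz": 0.04, "rz": 0.055},
  {"tx": 0.19, "ty": -0.37, "tz": 0.04, "rz": 0.055},
  {"tx": 0.15, "ty": -0.38, "tz": 0.04, "rz": 0.055},
  {"tx": 0.12, "ty": -0.39, "tz": 0.04, "rz": 0.055},
  {"tx": 0.09, "ty": -0.4, "tz": 0.04, "rz": 0.055},
], hand=0.36)

```text
invalid input
```

Run:
```python
from h import *
a,W=cap("wrist"); save("w1.png",a); np.save("w1.npy",W)
s=sensors.state(); print(s["ee_pos"],s["opening"],s["clock"])
```

```text
[ 0.16732383 -0.57566301  0.24400036] 0.08777716253787538 0.15
```

View pics/w1.png

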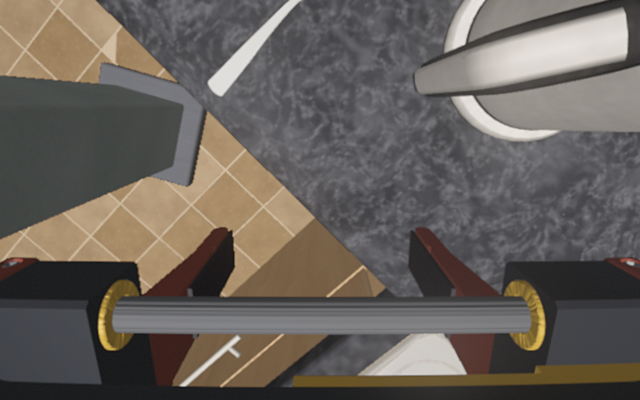

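The moves were refused, probably because every key has to be present, so the arm hasn't moved. The wrist image shows only bare worktop, with the fingers at its lower edge (230,240 and 420,240). I'll resend with all six keys.

Call:
apply_moves([
  {"tx": 0.34, "ty": -0.22, "tz": 0.04, "rx": 0, "ry": 0, "rz": 0.055},
  {"tx": 0.32, "ty": -0.25, "tz": 0.04, "rx": 0, "ry": 0, "rz": 0.055},
  {"tx": 0.3, "ty": -0.28, "tz": 0.04, "rx": 0, "ry": 0, "rz": 0.055},
  {"tx": 0.27, "ty": -0.31, "tz": 0.04, "rx": 0, "ry": 0, "rz": 0.055},
  {"tx": 0.25, "ty": -0.33, "tz": 0.04, "rx": 0, "ry": 0, "rz": 0.055},
])

```text
clock: 0.78
ee_pos: [0.3011, -0.4194, 0.2243]
tool_rot: [0.997, -0.076, -0.0, -0.0]
ft_force: [0.4, -0.4, -0.9]
opening: 0.0879
gripper_force: 0.0
```

Call:
apply_moves([
  {"tx": 0.22, "ty": -0.35, "tz": 0.04, "rx": 0, "ry": 0, "rz": 0.055},
  {"tx": 0.19, "ty": -0.37, "tz": 0.04, "rx": 0, "ry": 0, "rz": 0.055},
  {"tx": 0.15, "ty": -0.38, "tz": 0.04, "rx": 0, "ry": 0, "rz": 0.055},
  {"tx": 0.12, "ty": -0.39, "tz": 0.04, "rx": 0, "ry": 0, "rz": 0.055},
  {"tx": 0.09, "ty": -0.4, "tz": 0.04, "rx": 0, "ry": 0, "rz": 0.055},
], hand=0.36)

```text
clock: 1.4
ee_pos: [0.4348, -0.2633, 0.2044]
tool_rot: [0.958, -0.288, -0.0, -0.0]
ft_force: [-0.1, -0.8, 0.1]
opening: 0.0416
gripper_force: 0.0
```

```bash
sed -i 's/ if abs(x)>5e-4})/})/' h.py
python3 - <<'E'
from h import *
a,W=cap("wrist"); save("w2.png",a); np.save("w2.npy",W)
s=sensors.state(); print(s["ee_pos"],Rn.from_quat(s["tool_rot"]).as_matrix()[:,0],s["opening"],s["clock"])
E
```

```text
[ 0.43697334 -0.25987892  0.20394049] [ 8.32677904e-01 -5.53757077e-01 -7.80125002e-04] 0.03705864052380197 1.45
```

View pics/w2.png

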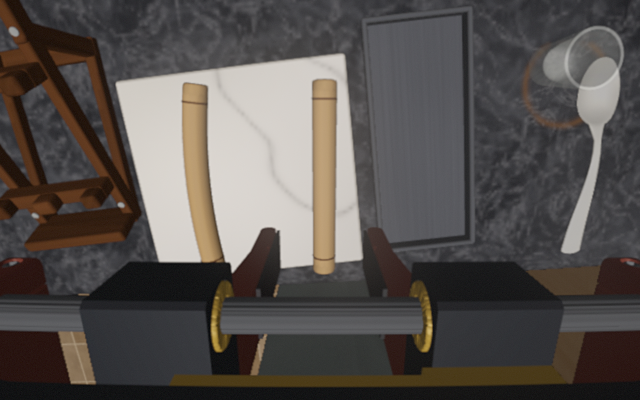

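The wrist view shows the bowed pin (185,90 to 215,260), the straight pin (325,82 to 325,270), the whole tray (365..475, 10..250) and the near part of the rack at left (0..135, 10..245).

```bash
cat >> h.py <<'E'
u_,v_=np.meshgrid(np.arange(640),np.arange(400)); box=lambda x0,x1,y0,y1:(u_>=x0)&(u_<=x1)&(v_>=y0)&(v_<=y1)
def line(p,n=""):
    c=p[:,:2].mean(0); U,S,Vt=np.linalg.svd(p[:,:2]-c,full_matrices=False); d=Vt[0]*np.sign(Vt[0][0])
    s=(p[:,:2]-c)@d; t=(p[:,:2]-c)@np.array([-d[1],d[0]]); mid=c+d*(s.min()+s.max())/2
    print(n,len(p),"mid",mid.round(4),"ang",np.degrees(np.arctan2(d[1],d[0])).round(2),"len",np.ptp(s).round(4),"bow",(np.polyfit(s,t,2)[0]*.08**2).round(4),"z",np.percentile(p[:,2],[5,50,95]).round(4)); return mid
E
python3 - <<'E'
from h import *
a=cv2.imread("pics/w2.png")[...,::-1].astype(int); W=np.load("w2.npy")
m=((a[...,0]-a[...,2])>35)&(W[...,2]>.025)&(W[...,2]<.055)
line(W[m&box(300,350,70,275)],"true"); line(W[m&box(175,228,75,262)],"bowed")
sl=(a.min(2)>150)&(abs(W[...,2]-.018)<.006)&box(110,365,50,275); print("slab z",np.median(W[sl][:,2]))
t=(abs(W[...,2]-.003)<.02)&box(360,480,5,252)
for uu,vv in [(366,20),(470,12),(473,240),(378,248),(420,130),(420,13),(425,246),(371,130),(472,130),(400,200)]: print(uu,vv,W[vv,uu].round(4))
E
```

```text
true 4234 mid [ 0.4347 -0.2659] ang -33.49 len 0.1787 bow -0.0002 z [0.0345 0.0388 0.0407]
bowed 4087 mid [ 0.4998 -0.1741] ang -32.68 len 0.1665 bow -0.0062 z [0.0327 0.0386 0.0407]
slab z 0.018133828080537345
366 20 [ 0.5308 -0.3728  0.019 ]
470 12 [ 0.4875 -0.4509  0.0198]
473 240 [ 0.2991 -0.3566  0.019 ]
378 248 [ 0.4317 -0.2897  0.2088]
420 130 [ 0.4207 -0.3682  0.004 ]
420 13 [ 0.5102 -0.4145  0.0194]
425 246 [ 0.3208 -0.3129  0.0197]
371 130 [ 0.449  -0.3274  0.0202]
472 130 [ 0.3972 -0.406   0.0185]
400 200 [ 0.37   -0.3167  0.002 ]
```

Run:
```python
from h import *
plan([.4345,-.2655,.043],Rt(-33.5),4)
```

```text
step mm 40.26440431909526 deg 0.05865760079367911
{"tx": 0.003, "ty": 0.016, "tz": 0.402, "rx": -0.001, "ry": 0.0, "rz": -0.0}
{"tx": 0.003, "ty": 0.016, "tz": 0.402, "rx": -0.001, "ry": 0.0, "rz": -0.0}
{"tx": 0.003, "ty": 0.016, "tz": 0.402, "rx": -0.001, "ry": 0.0, "rz": -0.0}
{"tx": 0.003, "ty": 0.015, "tz": 0.402, "rx": -0.001, "ry": 0.0, "rz": -0.0}
```

Call:
apply_moves([
  {"tx": 0, "ty": 0.03, "tz": 0.4, "rx": 0, "ry": 0, "rz": 0},
  {"tx": 0, "ty": 0.03, "tz": 0.4, "rx": 0, "ry": 0, "rz": 0},
  {"tx": 0.01, "ty": 0, "tz": 0.4, "rx": 0, "ry": 0, "rz": 0},
  {"tx": 0, "ty": 0, "tz": 0.4, "rx": 0, "ry": 0, "rz": 0},
  {"tx": 0, "ty": 0, "tz": 0, "rx": 0, "ry": 0, "rz": 0},
])

```text
clock: 2.08
ee_pos: [0.431, -0.2697, 0.0427]
tool_rot: [0.958, -0.286, -0.001, -0.001]
ft_force: [-0.0, 0.6, 0.1]
opening: 0.0313
gripper_force: 0.0
```

Run:
```python
from h import *
s=sensors.state(); print(s["ee_pos"],s["opening"],s["ft_force"])
a,W=cap("wrist"); save("w3.png",a); np.save("w3.npy",W)
```

```text
[ 0.43099256 -0.26966977  0.04268   ] 0.03127681649390179 [-0.00498902  0.60226417  0.14330022]
```

View pics/w3.png

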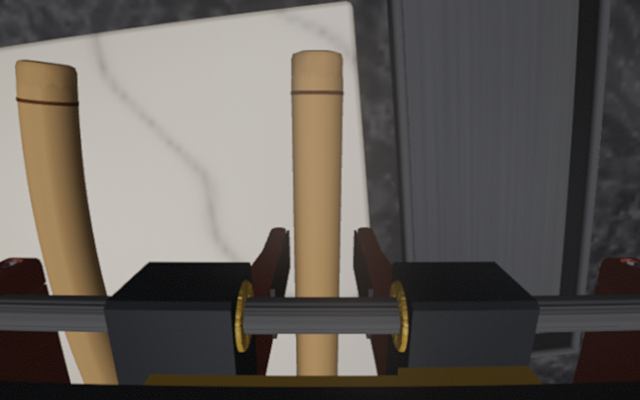

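The straight pin (centre column 318) is between the fingers, touching the left one. I'll centre the tool, narrow the opening, then roll the pin left.

Call:
apply_moves([
  {"tx": 0, "ty": -0.05, "tz": 0, "rx": 0, "ry": 0, "rz": 0},
  {"tx": 0, "ty": 0, "tz": 0, "rx": 0, "ry": 0, "rz": 0},
], hand=0.31)

```text
clock: 2.38
ee_pos: [0.4348, -0.2658, 0.0452]
tool_rot: [0.958, -0.286, 0.0, 0.0]
ft_force: [-0.5, 0.6, -0.1]
opening: 0.0272
gripper_force: 0.0
```

Call:
apply_moves([
  {"tx": 0, "ty": -0.04, "tz": 0, "rx": 0, "ry": 0, "rz": 0},
  {"tx": 0, "ty": -0.06, "tz": 0, "rx": 0, "ry": 0, "rz": 0},
  {"tx": 0, "ty": -0.06, "tz": 0, "rx": 0, "ry": 0, "rz": 0},
  {"tx": 0, "ty": -0.06, "tz": 0, "rx": 0, "ry": 0, "rz": 0},
  {"tx": 0, "ty": -0.06, "tz": 0, "rx": 0, "ry": 0, "rz": 0},
])

```text
clock: 3.0
ee_pos: [0.4501, -0.242, 0.0447]
tool_rot: [0.958, -0.286, -0.0, -0.0]
ft_force: [0.3, -0.6, -0.3]
opening: 0.0273
gripper_force: 0.0
```

Call:
apply_moves([
  {"tx": 0, "ty": -0.06, "tz": 0, "rx": 0, "ry": 0, "rz": 0},
  {"tx": 0, "ty": -0.06, "tz": 0, "rx": 0, "ry": 0, "rz": 0},
  {"tx": 0, "ty": -0.06, "tz": 0, "rx": 0, "ry": 0, "rz": 0},
  {"tx": 0, "ty": -0.06, "tz": 0, "rx": 0, "ry": 0, "rz": 0},
  {"tx": 0, "ty": -0.05, "tz": 0, "rx": 0, "ry": 0, "rz": 0},
])

```text
clock: 3.62
ee_pos: [0.466, -0.2179, 0.0446]
tool_rot: [0.958, -0.286, -0.0, -0.0]
ft_force: [0.1, -0.4, -0.5]
opening: 0.0273
gripper_force: 0.1
```

Run:
```python
from h import *
s=sensors.state(); print(s["ee_pos"],s["opening"],s["ft_force"],s["clock"])
a,W=cap("wrist"); save("w4.png",a); np.save("w4.npy",W)
```

```text
[ 0.46598627 -0.21786514  0.04464373] 0.027261276902585143 [ 0.11153617 -0.42677104 -0.46176792] 3.625
```

View pics/w4.png

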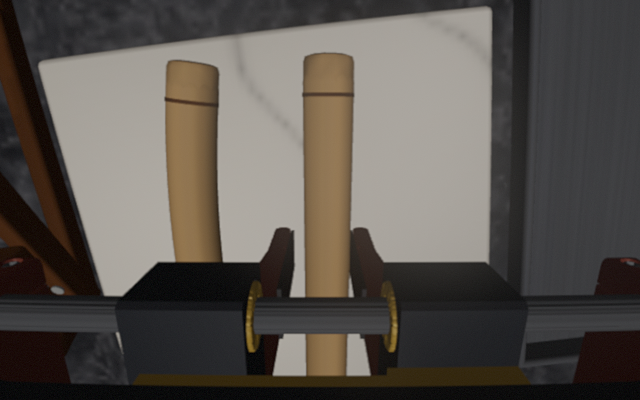

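The pin moved left about 55 mm with the tool, now at column 328 with the bowed pin at 195 untouched. I'll check from the wood grain whether it actually turned.

Run:
```python
from h import *
from scipy.interpolate import griddata
def unwrap(n,bx):
    a=cv2.imread(f"pics/{n}.png")[...,::-1].astype(float); W=np.load(f"{n}.npy")
    m=((a[...,0]-a[...,2])>35)&(W[...,2]>.022)&(W[...,2]<.055)&box(*bx)
    p=W[m]; line(p,n)
    d=np.array([np.cos(np.radians(-33.5)),np.sin(np.radians(-33.5))]); nn=np.array([-d[1],d[0]])
    c=p[:,:2].mean(0); s=(p[:,:2]-c)@d; s-=s.max(); t=(p[:,:2]-c)@nn; k=np.polyfit(s,t,1); t-=np.polyval(k,s); print("width",np.percentile(t,[1,99]))
    g=a[m].mean(1); S,T=np.meshgrid(np.arange(-.075,-.004,.0005),np.arange(-.008,.0081,.0005))
    G=griddata((s,t),g,(S,T)); G=G-np.nanmean(G,axis=1,keepdims=True); G[np.isnan(G)]=0
    print("std",G.std()); return G-cv2.GaussianBlur(G,(0,0),12)
A=unwrap("w3",(285,350,45,222)); B=unwrap("w4",(295,360,45,222))
H=A.shape[0]; r=[]
for dt in range(-16,17):
  best=max((np.corrcoef(A[max(0,dt):H+min(0,dt),5-0+0:-12].ravel(),np.roll(B,ds,1)[max(0,-dt):H+min(0,-dt),5:-12].ravel())[0,1],ds) for ds in range(-5,6)); r.append((dt,round(best[0],2),best[1]))
print(r)
cv2.imwrite("pics/tex.png",cv2.resize(np.vstack([A,np.zeros((4,A.shape[1])),B])*6+128,None,fx=4,fy=4))
```

```text
w3 8071 mid [ 0.4777 -0.2979] ang -33.57 len 0.072 bow 0.0001 z [0.0344 0.0388 0.0407]
width [-0.00985267  0.01006416]
std 7.623112840214972
w4 7684 mid [ 0.5097 -0.2495] ang -33.67 len 0.0717 bow -0.001 z [0.0345 0.0388 0.0406]
width [-0.00987714  0.00982768]
std 5.243131039703614
[(-16, np.float64(0.84), 0), (-15, np.float64(0.85), 0), (-14, np.float64(0.86), 0), (-13, np.float64(0.87), 0), (-12, np.float64(0.88), 0), (-11, np.float64(0.89), 0), (-10, np.float64(0.9), 0), (-9, np.float64(0.91), 0), (-8, np.float64(0.91), 0), (-7, np.float64(0.91), 0), (-6, np.float64(0.92), 0), (-5, np.float64(0.92), 0), (-4, np.float64(0.92), 0), (-3, np.float64(0.92), 0), (-2, np.float64(0.93), 0), (-1, np.float64(0.93), 0), (0, np.float64(0.93), 0), (1, np.float64(0.93), 0), (2, np.float64(0.92), 0), (3, np.float64(0.92), 0), (4, np.float64(0.91), 0), (5, np.float64(0.9), 0), (6, np.float64(0.89), 0), (7, np.float64(0.88), 0), (8, np.float64(0.87), 0), (9, np.float64(0.86), 0), (10, np.float64(0.85), 0), (11, np.float64(0.84), 0), (12, np.float64(0.84), 0), (13, np.float64(0.83), 0), (14, np.float64(0.83), 0), (15, np.float64(0.82), 0), (16, np.float64(0.81), 0)][ WARN:0@1.014] global loadsave.cpp:1063 imwrite_ Unsupported depth image for selected encoder is fallbacked to CV_8U.
```

View pics/tex.png

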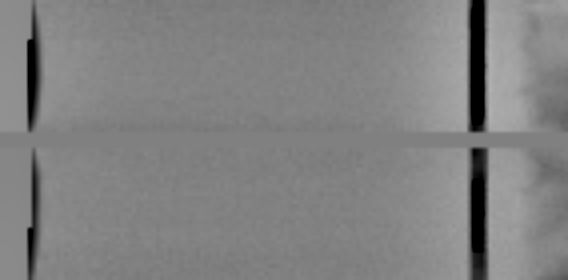

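The wood shows no usable grain, so turning can't be confirmed, and the pin may have skidded against the pads. I'll roll it from above instead with closed fingertips pressing lightly. The pin then moves half the tool travel only if it really rolls.

Call:
apply_moves([
  {"tx": 0, "ty": 0.02, "tz": -0.2, "rx": 0, "ry": 0, "rz": 0},
  {"tx": 0, "ty": 0, "tz": -0.3, "rx": 0, "ry": 0, "rz": 0},
  {"tx": 0, "ty": -0.09, "tz": 0, "rx": 0, "ry": 0, "rz": 0},
  {"tx": 0, "ty": 0, "tz": 0.2, "rx": 0, "ry": 0, "rz": 0},
  {"tx": 0, "ty": 0, "tz": 0.1, "rx": 0, "ry": 0, "rz": 0},
], hand=0)

```text
clock: 4.3
ee_pos: [0.4689, -0.2115, 0.0633]
tool_rot: [0.958, -0.286, -0.001, -0.0]
ft_force: [0.5, 0.2, 0.1]
opening: 0.0006
gripper_force: 0.0
```

```bash
cat >> h.py <<'E'
def where():
    "pin lines seen from the wrist, offset of the axis from the TCP along -tool y (left +)"
    s=sensors.state(); a,W=cap("wrist"); a=a.astype(int); M=Rn.from_quat(s["tool_rot"]).as_matrix()
    print(s["ee_pos"].round(4),"ft",s["ft_force"].round(1),"op",round(s["opening"],4),"pad",round(s["gripper_force"],1),"t",s["clock"])
    m=((a[...,0]-a[...,2])>35)&(abs((a[...,0]-a[...,1])-(a[...,1]-a[...,2]))<45)&(W[...,2]>.024)&(W[...,2]<.055)&(v_<228)
    n,l,st,_=cv2.connectedComponentsWithStats(m.astype(np.uint8))
    for i in range(1,n):
        if st[i,4]>1200:
            mid=line(W[l==i],str(st[i])); q=W[l==i][:,:2]-s["ee_pos"][:2]; k=np.polyfit(q@M[:2,0],-q@M[:2,1],1); print("   left offset at tcp",k[1].round(4),"slope deg",np.degrees(np.arctan(k[0])).round(2))
E
python3 -c "from h import *; where()"
```

```text
[ 0.4689 -0.2115  0.0633] ft [0.5 0.2 0.1] op 0.0006 pad 0.0 t 4.3
[ 319   57   43   35 1412] 1412 mid [ 0.5338 -0.2642] ang 59.93 len 0.0199 bow 0.0839 z [0.0348 0.0387 0.0405]
   left offset at tcp -0.0056 slope deg -2.04
[ 197   63   44  165 6503] 6503 mid [ 0.5366 -0.1968] ang -37.27 len 0.0795 bow -0.0049 z [0.0346 0.0388 0.0406]
   left offset at tcp 0.0526 slope deg -3.76
[ 319   94   43  134 5440] 5440 mid [ 0.4993 -0.2413] ang -33.53 len 0.0661 bow 0.0003 z [0.0346 0.0388 0.0406]
   left offset at tcp -0.0081 slope deg -0.23
```

Call:
apply_moves([
  {"tx": 0, "ty": 0, "tz": 0.02, "rx": 0, "ry": 0, "rz": 0},
  {"tx": 0, "ty": 0, "tz": 0, "rx": 0, "ry": 0, "rz": 0},
])

```text
clock: 4.6
ee_pos: [0.4696, -0.2124, 0.0626]
tool_rot: [0.958, -0.287, -0.0, -0.0]
ft_force: [-0.8, 0.2, 0.1]
opening: 0.0007
gripper_force: 0.0
```

Call:
apply_moves([
  {"tx": 0, "ty": 0, "tz": 0.01, "rx": 0, "ry": 0, "rz": 0},
  {"tx": 0, "ty": 0, "tz": 0, "rx": 0, "ry": 0, "rz": 0},
])

```text
clock: 4.85
ee_pos: [0.4699, -0.2126, 0.062]
tool_rot: [0.958, -0.287, 0.0, 0.0]
ft_force: [1.0, -0.1, 0.9]
opening: 0.0004
gripper_force: 0.3
```

Call:
apply_moves([
  {"tx": 0, "ty": 0, "tz": 0.01, "rx": 0, "ry": 0, "rz": 0},
  {"tx": 0, "ty": 0, "tz": 0, "rx": 0, "ry": 0, "rz": 0},
])

```text
clock: 5.1
ee_pos: [0.4701, -0.2125, 0.0617]
tool_rot: [0.958, -0.287, 0.001, -0.0]
ft_force: [-0.8, 2.2, 9.6]
opening: 0.0003
gripper_force: 4.9
```

Call:
apply_moves([
  {"tx": 0, "ty": 0.06, "tz": 0, "rx": 0, "ry": 0, "rz": 0},
  {"tx": 0, "ty": 0.08, "tz": 0, "rx": 0, "ry": 0, "rz": 0},
  {"tx": 0, "ty": 0.08, "tz": 0, "rx": 0, "ry": 0, "rz": 0},
  {"tx": 0, "ty": 0.06, "tz": 0, "rx": 0, "ry": 0, "rz": 0},
  {"tx": 0, "ty": 0, "tz": 0, "rx": 0, "ry": 0, "rz": 0},
])

```text
clock: 5.72
ee_pos: [0.4546, -0.2365, 0.0616]
tool_rot: [0.958, -0.287, 0.001, 0.0]
ft_force: [-0.6, 0.2, 7.6]
opening: 0.0003
gripper_force: 3.9
```

```bash
python3 -c "from h import *; where()"
```

```text
[ 0.4546 -0.2365  0.0616] ft [-0.6  0.2  7.6] op 0.0003 pad 3.9 t 5.725
[ 288   61   44   36 1469] 1469 mid [ 0.5257 -0.2765] ang 58.29 len 0.02 bow 0.0279 z [0.0346 0.0386 0.0405]
   left offset at tcp 0.007 slope deg -1.04
[ 135   68   50  160 6614] 6614 mid [ 0.5369 -0.1984] ang -37.18 len 0.0773 bow -0.0055 z [0.0337 0.0387 0.0406]
   left offset at tcp 0.0801 slope deg -3.63
[ 288   98   43  130 5310] 5310 mid [ 0.492  -0.2545] ang -33.47 len 0.0639 bow 0.0015 z [0.0346 0.0388 0.0406]
   left offset at tcp 0.0057 slope deg -0.13
```

The tool moved 28 mm and the pin 13.8 mm at constant height, so it is rolling properly. I'll go one more stroke right to gain room, then roll over 5 cm to the left.

Call:
apply_moves([
  {"tx": 0, "ty": 0, "tz": -0.07, "rx": 0, "ry": 0, "rz": 0},
  {"tx": 0, "ty": -0.14, "tz": 0, "rx": 0, "ry": 0, "rz": 0},
  {"tx": 0, "ty": 0, "tz": 0.07, "rx": 0, "ry": 0, "rz": 0},
  {"tx": 0, "ty": 0, "tz": 0, "rx": 0, "ry": 0, "rz": 0},
])

```text
clock: 6.28
ee_pos: [0.4629, -0.2235, 0.0612]
tool_rot: [0.958, -0.286, 0.001, -0.0]
ft_force: [0.2, 3.2, 13.4]
opening: 0.0005
gripper_force: 6.9
```

Call:
apply_moves([
  {"tx": 0, "ty": 0.08, "tz": 0, "rx": 0, "ry": 0, "rz": 0},
  {"tx": 0, "ty": 0.08, "tz": 0, "rx": 0, "ry": 0, "rz": 0},
  {"tx": 0, "ty": 0.08, "tz": 0, "rx": 0, "ry": 0, "rz": 0},
  {"tx": 0, "ty": 0.08, "tz": 0, "rx": 0, "ry": 0, "rz": 0},
  {"tx": 0, "ty": 0, "tz": 0, "rx": 0, "ry": 0, "rz": 0},
])

```text
clock: 6.9
ee_pos: [0.4448, -0.2516, 0.0612]
tool_rot: [0.958, -0.286, 0.001, 0.0]
ft_force: [-0.9, -0.8, 11.9]
opening: 0.0006
gripper_force: 5.7
```

```bash
python3 -c "from h import *; where()"
```

```text
[ 0.4448 -0.2516  0.0612] ft [-0.9 -0.8 11.9] op 0.0006 pad 5.7 t 6.9
[ 286   61   44   36 1494] 1494 mid [ 0.5162 -0.2909] ang 55.43 len 0.0201 bow 0.0454 z [0.0345 0.0386 0.0405]
   left offset at tcp 0.0051 slope deg 0.84
[  97   68   55  160 6862] 6862 mid [ 0.5366 -0.199 ] ang -37.16 len 0.0773 bow -0.005 z [0.0328 0.0386 0.0406]
   left offset at tcp 0.0974 slope deg -3.65
[ 286   98   44  130 5371] 5371 mid [ 0.483 -0.269] ang -33.51 len 0.063 bow -0.0007 z [0.0345 0.0388 0.0406]
   left offset at tcp 0.0065 slope deg -0.2
```

Call:
apply_moves([
  {"tx": 0, "ty": -0.08, "tz": 0, "rx": 0, "ry": 0, "rz": 0},
  {"tx": 0, "ty": -0.08, "tz": 0, "rx": 0, "ry": 0, "rz": 0},
  {"tx": 0, "ty": -0.08, "tz": 0, "rx": 0, "ry": 0, "rz": 0},
  {"tx": 0, "ty": -0.08, "tz": 0, "rx": 0, "ry": 0, "rz": 0},
  {"tx": 0, "ty": 0, "tz": 0, "rx": 0, "ry": 0, "rz": 0},
])

```text
clock: 7.58
ee_pos: [0.4634, -0.2237, 0.0613]
tool_rot: [0.958, -0.286, 0.001, -0.0]
ft_force: [0.1, 1.9, 12.7]
opening: 0.0006
gripper_force: 6.2
```

Call:
apply_moves([
  {"tx": 0, "ty": 0, "tz": -0.07, "rx": 0, "ry": 0, "rz": 0},
  {"tx": 0, "ty": 0.17, "tz": 0, "rx": 0, "ry": 0, "rz": 0},
  {"tx": 0, "ty": 0, "tz": 0.07, "rx": 0, "ry": 0, "rz": 0},
  {"tx": 0, "ty": 0, "tz": 0, "rx": 0, "ry": 0, "rz": 0},
])

```text
clock: 8.07
ee_pos: [0.4523, -0.2396, 0.0613]
tool_rot: [0.958, -0.287, 0.0, 0.001]
ft_force: [-3.7, -0.5, 17.1]
opening: 0.0006
gripper_force: 8.2
```

Call:
apply_moves([
  {"tx": 0, "ty": -0.08, "tz": 0, "rx": 0, "ry": 0, "rz": 0},
  {"tx": 0, "ty": -0.09, "tz": 0, "rx": 0, "ry": 0, "rz": 0},
  {"tx": 0, "ty": -0.09, "tz": 0, "rx": 0, "ry": 0, "rz": 0},
  {"tx": 0, "ty": -0.08, "tz": 0, "rx": 0, "ry": 0, "rz": 0},
  {"tx": 0, "ty": 0, "tz": 0, "rx": 0, "ry": 0, "rz": 0},
])

```text
clock: 8.7
ee_pos: [0.4722, -0.21, 0.0616]
tool_rot: [0.958, -0.287, 0.001, -0.0]
ft_force: [-0.3, 2.4, 17.4]
opening: 0.0003
gripper_force: 8.7
```

```bash
python3 -c "from h import *; where()"
```

```text
[ 0.4722 -0.21    0.0616] ft [-0.3  2.4 17.4] op 0.0003 pad 8.7 t 8.7
[ 318   61   43   36 1454] 1454 mid [ 0.5357 -0.2613] ang 58.12 len 0.0195 bow 0.0486 z [0.0346 0.0387 0.0405]
   left offset at tcp -0.0067 slope deg -0.89
[ 202   67   45  161 6361] 6361 mid [ 0.5379 -0.1976] ang -37.43 len 0.0766 bow -0.0059 z [0.0347 0.0389 0.0406]
   left offset at tcp 0.0497 slope deg -3.84
[ 318   99   43  129 5265] 5265 mid [ 0.5023 -0.239 ] ang -33.61 len 0.0633 bow 0.0002 z [0.0346 0.0388 0.0406]
   left offset at tcp -0.0076 slope deg -0.25
```

Call:
apply_moves([
  {"tx": 0, "ty": 0, "tz": -0.08, "rx": 0, "ry": 0, "rz": 0},
  {"tx": 0, "ty": 0.17, "tz": 0, "rx": 0, "ry": 0, "rz": 0},
  {"tx": 0, "ty": 0, "tz": 0.08, "rx": 0, "ry": 0, "rz": 0},
  {"tx": 0, "ty": 0, "tz": 0, "rx": 0, "ry": 0, "rz": 0},
])

```text
clock: 9.25
ee_pos: [0.4615, -0.2254, 0.061]
tool_rot: [0.958, -0.287, 0.0, 0.001]
ft_force: [-2.0, -1.3, 14.9]
opening: 0.0007
gripper_force: 7.7
```

Call:
apply_moves([
  {"tx": 0, "ty": -0.08, "tz": 0, "rx": 0, "ry": 0, "rz": 0},
  {"tx": 0, "ty": -0.09, "tz": 0, "rx": 0, "ry": 0, "rz": 0},
  {"tx": 0, "ty": -0.09, "tz": 0, "rx": 0, "ry": 0, "rz": 0},
  {"tx": 0, "ty": -0.09, "tz": 0, "rx": 0, "ry": 0, "rz": 0},
  {"tx": 0, "ty": 0, "tz": 0, "rx": 0, "ry": 0, "rz": 0},
])

```text
clock: 9.88
ee_pos: [0.4822, -0.1949, 0.0616]
tool_rot: [0.958, -0.287, 0.001, -0.0]
ft_force: [-1.4, 2.7, 20.0]
opening: 0.0004
gripper_force: 9.9
```

```bash
python3 -c "from h import *; where()"
```

```text
[ 0.4822 -0.1949  0.0616] ft [-1.4  2.7 20. ] op 0.0004 pad 9.9 t 9.875
[ 316   61   44   36 1455] 1455 mid [ 0.5462 -0.2457] ang 59.03 len 0.0202 bow 0.0369 z [0.0343 0.0386 0.0405]
   left offset at tcp -0.0052 slope deg -1.48
[ 241   67   45   38 1437] 1437 mid [ 0.5627 -0.2155] ang 51.55 len 0.0201 bow 0.0266 z [0.0348 0.0387 0.0405]
   left offset at tcp 0.0223 slope deg 2.81
[ 316   98   43  130 5241] 5241 mid [ 0.5128 -0.2236] ang -33.56 len 0.0636 bow 0.0012 z [0.0347 0.0388 0.0406]
   left offset at tcp -0.007 slope deg -0.21
[ 239  103   45  125 5009] 5009 mid [ 0.5321 -0.1924] ang -36.36 len 0.061 bow -0.0039 z [0.0348 0.0389 0.0407]
   left offset at tcp 0.0314 slope deg -2.71
```

The pin has rolled 54 mm left in one sense, at constant height. I'll roll it back about 15 mm for finger room beside the warped pin, then straddle it.

Call:
apply_moves([
  {"tx": 0, "ty": 0.08, "tz": 0, "rx": 0, "ry": 0, "rz": 0},
  {"tx": 0, "ty": 0.08, "tz": 0, "rx": 0, "ry": 0, "rz": 0},
  {"tx": 0, "ty": 0.08, "tz": 0, "rx": 0, "ry": 0, "rz": 0},
  {"tx": 0, "ty": 0.06, "tz": 0, "rx": 0, "ry": 0, "rz": 0},
  {"tx": 0, "ty": 0, "tz": 0, "rx": 0, "ry": 0, "rz": 0},
])

```text
clock: 10.55
ee_pos: [0.465, -0.2213, 0.0616]
tool_rot: [0.958, -0.287, 0.001, 0.0]
ft_force: [-3.3, -0.0, 19.4]
opening: 0.0008
gripper_force: 9.6
```

Call:
apply_moves([
  {"tx": 0, "ty": 0, "tz": -0.1, "rx": 0, "ry": 0, "rz": 0},
  {"tx": 0, "ty": 0, "tz": -0.2, "rx": 0, "ry": 0, "rz": 0},
  {"tx": 0, "ty": -0.07, "tz": 0, "rx": 0, "ry": 0, "rz": 0},
  {"tx": 0, "ty": 0, "tz": 0, "rx": 0, "ry": 0, "rz": 0},
], hand=0.4)

```text
clock: 11.05
ee_pos: [0.4683, -0.2134, 0.0899]
tool_rot: [0.958, -0.286, -0.0, -0.0]
ft_force: [-0.4, 0.1, -0.4]
opening: 0.0345
gripper_force: 0.0
```

```bash
python3 -c "
from h import *; where()
s=sensors.state();q=Rn.from_quat(s['tool_rot']).as_matrix();print(q[:,0],q[:,2])"
```

```text
[ 0.4683 -0.2134  0.0899] ft [-0.4  0.1 -0.4] op 0.0345 pad 0.0 t 11.05
[ 210   70   39  158 5531] 5531 mid [ 0.5329 -0.1942] ang -36.81 len 0.0887 bow -0.0055 z [0.0343 0.0388 0.0406]
   left offset at tcp 0.054 slope deg -3.36
[ 304   96   37  132 4610] 4610 mid [ 0.4989 -0.2337] ang -33.52 len 0.0756 bow 0.0008 z [0.0345 0.0388 0.0407]
   left offset at tcp -0.0 slope deg -0.23
[ 0.83606998 -0.54862073 -0.00151151] [-1.20621566e-03  9.16895809e-04 -9.99998852e-01]
```

Call:
apply_moves([
  {"tx": 0, "ty": 0, "tz": 0.25, "rx": 0, "ry": 0, "rz": 0},
  {"tx": 0, "ty": 0, "tz": 0.22, "rx": 0, "ry": 0, "rz": 0},
  {"tx": 0, "ty": 0, "tz": 0, "rx": 0, "ry": 0, "rz": 0},
])

```text
clock: 11.48
ee_pos: [0.4674, -0.2134, 0.042]
tool_rot: [0.958, -0.286, -0.002, -0.001]
ft_force: [-0.2, 0.1, -0.1]
opening: 0.0352
gripper_force: 0.0
```

Call:
apply_moves([
  {"tx": 0, "ty": 0, "tz": 0, "rx": 0, "ry": 0, "rz": 0},
  {"tx": 0, "ty": 0, "tz": 0, "rx": 0, "ry": 0, "rz": 0},
  {"tx": 0, "ty": 0, "tz": 0, "rx": 0, "ry": 0, "rz": 0},
  {"tx": 0, "ty": 0, "tz": 0, "rx": 0, "ry": 0, "rz": 0},
], hand=0, grip_force=20)

```text
clock: 11.98
ee_pos: [0.4686, -0.2141, 0.044]
tool_rot: [0.958, -0.287, 0.0, 0.0]
ft_force: [0.2, -0.0, 1.1]
opening: 0.0216
gripper_force: 20.0
```

Run:
```python
from h import *
where()
# rack from wrist view w2 + top: vertical-filtered dark brown points in slab-ish frame
for n in ("top0","w2","side0"):
    a=cv2.imread(f"pics/{n}.png")[...,::-1].astype(int); W=np.load(f"{n}.npy")
    m=((a[...,0]-a[...,2])>15)&(a[...,0]<170)&(W[...,2]>.03)&(W[...,2]<.13)&(abs(W[...,0]-.62)<.16)&(abs(W[...,1]+.07)<.13)
    p=W[m]; c=np.array([.62,-.07]); 
    print(n,m.sum(),p.min(0),p.max(0))
    np.save("rk_"+n+".npy",p)
    r=cv2.minAreaRect((p[:,:2]*1000).astype(np.float32)); print(r)
```

```text
[ 0.4686 -0.2141  0.044 ] ft [ 0.2 -0.   1.1] op 0.0216 pad 20.0 t 11.975
[ 297   54   49   40 1841] 1841 mid [ 0.5374 -0.259 ] ang 57.55 len 0.02 bow 0.0336 z [0.0346 0.0387 0.0405]
   left offset at tcp 0.0008 slope deg -0.56
[ 176   61   49  167 7477] 7477 mid [ 0.5396 -0.1994] ang -37.63 len 0.0717 bow -0.0051 z [0.0344 0.0388 0.0406]
   left offset at tcp 0.0549 slope deg -4.02
[ 298   95   48  133 6039] 6039 mid [ 0.5064 -0.2387] ang -33.48 len 0.0577 bow -0.0002 z [0.0345 0.0388 0.0406]
   left offset at tcp 0.0003 slope deg -0.16
top0 2054 [ 0.49537727 -0.1666036   0.03006146] [0.77997146 0.05985845 0.12993219]
((636.11767578125, -41.30134582519531), (203.9687957763672, 220.71487426757812), 60.355567932128906)
w2 12172 [ 0.46001294 -0.19994171  0.03000153] [0.66986098 0.00816748 0.11017309]
((583.0828857421875, -119.27348327636719), (193.6380157470703, 196.8323516845703), 65.18414306640625)
side0 2989 [ 0.46007844 -0.19872514  0.03000992] [0.71828271 0.01175611 0.11022233]
((586.822265625, -110.6275405883789), (179.34950256347656, 204.14450073242188), 62.216190338134766)
```

Run:
```python
from h import *
s=sensors.state(); p=np.array(s["ee_pos"]); R=Rn.from_quat(s["tool_rot"])
plan([.52,-.05,.24],Rt(-29),5,p=[p[0],p[1],.204],R0=R)
```

```text
step mm 35.13377960525979 deg 0.8583416817884019
{"tx": -0.094, "ty": -0.331, "tz": -0.072, "rx": -0.0, "ry": -0.0, "rz": -0.01}
{"tx": -0.089, "ty": -0.332, "tz": -0.072, "rx": -0.0, "ry": -0.0, "rz": -0.01}
{"tx": -0.084, "ty": -0.333, "tz": -0.072, "rx": -0.0, "ry": -0.0, "rz": -0.01}
{"tx": -0.079, "ty": -0.335, "tz": -0.072, "rx": -0.0, "ry": -0.0, "rz": -0.01}
{"tx": -0.074, "ty": -0.336, "tz": -0.072, "rx": -0.0, "ry": -0.0, "rz": -0.01}
```

Call:
apply_moves([
  {"tx": 0, "ty": 0, "tz": -0.3, "rx": 0, "ry": 0, "rz": 0},
  {"tx": 0, "ty": 0, "tz": -0.5, "rx": 0, "ry": 0, "rz": 0},
  {"tx": 0, "ty": 0, "tz": -0.5, "rx": 0, "ry": 0, "rz": 0},
  {"tx": 0, "ty": 0, "tz": -0.3, "rx": 0, "ry": 0, "rz": 0},
])

```text
clock: 12.52
ee_pos: [0.4692, -0.2145, 0.2063]
tool_rot: [0.958, -0.286, 0.001, 0.0]
ft_force: [0.4, 0.0, -0.3]
opening: 0.0217
gripper_force: 20.0
```

Call:
apply_moves([
  {"tx": -0.09, "ty": -0.33, "tz": -0.07, "rx": 0, "ry": 0, "rz": -0.01},
  {"tx": -0.09, "ty": -0.33, "tz": -0.07, "rx": 0, "ry": 0, "rz": -0.01},
  {"tx": -0.08, "ty": -0.33, "tz": -0.07, "rx": 0, "ry": 0, "rz": -0.01},
  {"tx": -0.08, "ty": -0.33, "tz": -0.07, "rx": 0, "ry": 0, "rz": -0.01},
  {"tx": -0.08, "ty": -0.33, "tz": -0.07, "rx": 0, "ry": 0, "rz": -0.01},
])

```text
clock: 13.15
ee_pos: [0.5189, -0.0503, 0.2389]
tool_rot: [0.969, -0.248, -0.0, -0.0]
ft_force: [-0.1, 0.1, -0.2]
opening: 0.0212
gripper_force: 20.0
```

Call:
apply_moves([
  {"tx": 0, "ty": 0, "tz": 0, "rx": 0, "ry": 0, "rz": 0},
])

```text
clock: 13.28
ee_pos: [0.5194, -0.0497, 0.2391]
tool_rot: [0.969, -0.247, 0.0, -0.0]
ft_force: [-0.4, 0.2, -0.9]
opening: 0.0216
gripper_force: 20.0
```

Run:
```python
from h import *
a,W=cap("wrist"); save("w5.png",a); np.save("w5.npy",W)
s=sensors.state(); print(s["ee_pos"],Rn.from_quat(s["tool_rot"]).as_matrix()[:,0],s["opening"],s["clock"])
```

```text
[ 0.51890268 -0.0508003   0.23878803] [ 8.77313019e-01 -4.79918520e-01  2.82274402e-04] 0.021321792553621176 13.325
```

View pics/w5.png

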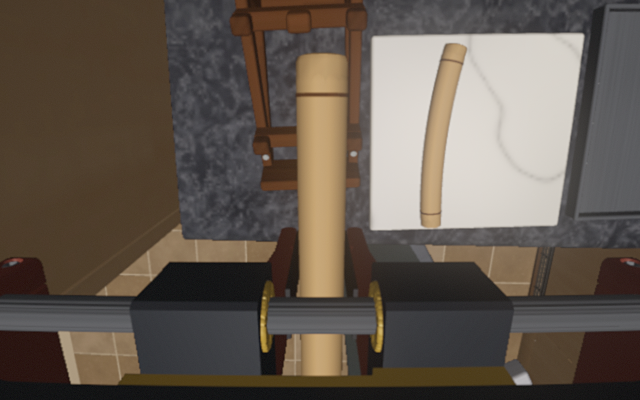

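The rack is in view: far bar at row ~18 (columns 235–365), near bar at row ~140 (255–360) and foot ledge at row ~178. The held pin partly covers the right half. I'll make a height map of the rack from this depth image.

Run:
```python
from h import *
yaw=np.radians(-28); d=np.array([np.cos(yaw),np.sin(yaw)]); n=np.array([-d[1],d[0]]); c=np.array([.62,-.07])
P=[]
for nm in ("w5","w2","top0"):
    W=np.load(nm+".npy").reshape(-1,3); col=cv2.imread(f"pics/{nm}.png")[...,::-1].reshape(-1,3).astype(int)
    m=(col[:,0]-col[:,2]>12)&(col[:,0]<150)&(col[:,0]>1.6*col[:,2]); W=W[m]; col=col[m]
    X=(W[:,:2]-c)@d; Y=(W[:,:2]-c)@n; Z=W[:,2]
    k=(abs(X)<.13)&(abs(Y)<.09)&(Z>.02)&(Z<.13); X,Y,Z=X[k],Y[k],Z[k]
    if nm=="top0": print("top only n",k.sum())
    G=np.zeros((26,18)); 
    for x,y,z in zip(X,Y,Z):
        i,j=int((x+.13)//.01),int((y+.09)//.01); G[i,j]=max(G[i,j],z)
    print(nm,"rows far->near X=+.125.., cols left->right Y=+.085..")
    for i in range(25,-1,-1): print(f"{-125+10*i:5d}", " ".join(f"{int(G[i,j]*1000):3d}" if G[i,j] else "  ." for j in range(17,-1,-1)))
```

```text
w5 rows far->near X=+.125.., cols left->right Y=+.085..
  125   .   .   .   .   .   .   .   .   .   .   .   .   .   .   .   .   .   .
  115   .   .   .   .   .   .   .   .   .   .   .   .   .   .   .   .   .   .
  105   .   .   .   .   .   .   .   .   .   .   .   .   .   .   .   .   .   .
   95   .   .   .   .   .   .   .   .   .   .   .   .   .   .   .   .   .   .
   85   .   .   .   .   .   .   .   .   .   .   .   .   .   .   .   .   .   .
   75   .   .   .   .   .   .   .   .   .   .   .   .   .   .   .   .   .   .
   65   .   .   .   .   .   .  47   .   .   .   .   .   .   .  42   .   .   .
   55   .   .   .   .   .  85  84   .   .   .   .   .   .   .  82  82   .   .
   45   .   .   .   .   .  95  96  96  97  97  97  97  97  99 100  98   .   .
   35   .   .   .   .   . 109 110  98  98 109 111 109  99 108 110 110   .   .
   25   .   .   .   .   . 108 109  95  94 108 108 106  93 107 108 108   .   .
   15   .   .   .   .   .  70  70   .   .   .   .   .   .   .  68  69   .   .
    5   .   .   .   .   .  66  64   .   .   .   .   .   .   .  64  64   .   .
   -5   .   .   .   .   .  60 
[... 4469 characters left out ...]
 -45   .   .   .   .   .  40  41  46   .   .   .   .   .   .  39  39   .   .
  -55   .   .   .   .   .   .  65  57  56  62  66  58  57  55  64  65   .   .
  -65   .   .   .   .   .  67  67  63  53  65  67  65  53  54  66  68   .   .
  -75   .   .   .   .   .  60  65  61   .   .   .   .   .   .  26  25   .   .
  -85   .   .   .   .   .  20  24  23  22  22   .   .   .   .  23  20   .   .
  -95   .   .   .   .   .   .  42  41  43  43  43  45  44  44  44  43   .   .
 -105   .   .   .   .   .  38  47  47  47  48  47  44  46  44  45  44   .   .
 -115   .   .   .   .   .   .   .   .   .   .   .   .   .   .   .   .   .   .
 -125   .   .   .   .   .   .   .   .   .   .   .   .   .   .   .   .   .   .
```

Run:
```python
from h import *
yaw=np.radians(-28); d=np.array([np.cos(yaw),np.sin(yaw)]); n=np.array([-d[1],d[0]]); c=np.array([.62,-.07])
def load(nm):
    W=np.load(nm+".npy").reshape(-1,3); col=cv2.imread(f"pics/{nm}.png")[...,::-1].reshape(-1,3).astype(int)
    m=(col[:,0]-col[:,2]>12)&(col[:,0]<150)&(col[:,0]>1.6*col[:,2]); W=W[m]
    X=(W[:,:2]-c)@d; Y=(W[:,:2]-c)@n; Z=W[:,2]; k=(abs(X)<.13)&(abs(Y)<.09)&(Z>.02)&(Z<.13); return X[k],Y[k],Z[k]
for nm in ("w5","w2","top0"):
    X,Y,Z=load(nm); print(nm)
    # rail tops: Z ~ .083+(X+.015)*tan25 -.029/cos25
    rt=.083+(X+.015)*np.tan(np.radians(25))-.029/np.cos(np.radians(25))
    rail=(abs(Z-rt)<.004)&(((X>-.04)&(X<.018))|((X>.06)))
    for sgn,nmR in((1,"L"),(-1,"R")):
        k=rail&((Y+.014)*sgn>.03)
        if k.sum()>60:
            f=np.polyfit(X[k],Y[k],1); print(" rail",nmR,k.sum(),"Y at X=-.015:",np.polyval(f,-.015).round(4),"yaw",np.degrees(np.arctan(f[0])).round(2),"Yrange",np.percentile(Y[k],[2,98]).round(4),"Zres",np.median(Z[k]-rt[k]).round(4))
    # bar tops: bed plane z=+2
    bt=.083+(X+.015)*np.tan(np.radians(25))+.002/np.cos(np.radians(25))
    for nmB,lo,hi in(("far",.015,.05),("near",-.085,-.045)):
        k=(abs(Z-bt)<.003)&(X>lo)&(X<hi)
        if k.sum()<40: continue
        f=np.polyfit(Y[k],X[k],1); print(" bar",nmB,k.sum(),"X at Y=-.015",np.polyval(f,-.015).round(4),"yaw",np.degrees(-np.arctan(f[0])).round(2),"Xrange",np.percentile(X[k],[2,98]).round(4),"Zres",np.median(Z[k]-bt[k]).round(4))
        h,e=np.histogram(Y[k],np.arange(-.075,.05,.002)); print("   ",[(int(round(a*1000)),int(b)) for a,b in zip(e,h)  if b>0])
```

```text
w5
 rail L 813 Y at X=-.015: 0.0292 yaw 1.77 Yrange [0.0245 0.0345] Zres 0.0017
 rail R 697 Y at X=-.015: -0.0596 yaw 1.35 Yrange [-0.064  -0.0551] Zres 0.0007
 bar far 1227 X at Y=-.015 0.0296 yaw 1.44 Xrange [0.0229 0.0363] Zres 0.0008
    [(-65, 3), (-63, 43), (-61, 53), (-59, 56), (-57, 57), (-55, 59), (-53, 59), (-51, 51), (-49, 7), (-25, 3), (-23, 44), (-21, 55), (-19, 54), (-17, 60), (-15, 54), (-13, 57), (-11, 56), (-9, 51), (-7, 42), (-5, 2), (21, 52), (23, 56), (25, 47), (27, 53), (29, 51), (31, 58), (33, 40), (35, 4)]
 bar near 380 X at Y=-.015 -0.0641 yaw 1.23 Xrange [-0.0712 -0.0585] Zres 0.001
    [(-65, 21), (-63, 26), (-61, 27), (-59, 28), (-57, 26), (-55, 26), (-53, 12), (17, 14), (19, 30), (21, 30), (23, 28), (25, 32), (27, 30), (29, 29), (31, 21)]
w2
 rail L 188 Y at X=-.015: 0.0227 yaw -10.22 Yrange [0.0232 0.0315] Zres 0.0005
 rail R 1569 Y at X=-.015: -0.0619 yaw 1.23 Yrange [-0.0659 -0.0546] Zres 0.0002
 bar far 420 X at Y=-.015 0.0257 yaw 6.62 Xrange [0.025  0.0371] Zres 0.0
    [(-65, 60), (-63, 87), (-61, 58), (-59, 50), (-57, 66), (-55, 53), (-53, 34), (-51
[... 490 characters left out ...]
Yrange [-0.0634 -0.0533] Zres 0.0012
 bar far 75 X at Y=-.015 0.0305 yaw 1.62 Xrange [0.0235 0.0366] Zres 0.0012
    [(-63, 2), (-61, 1), (-59, 4), (-57, 2), (-55, 6), (-53, 3), (-51, 4), (-49, 1), (-23, 2), (-21, 3), (-19, 3), (-17, 4), (-15, 2), (-13, 2), (-11, 2), (-9, 3), (-7, 3), (-5, 2), (-3, 1), (19, 1), (21, 3), (23, 6), (25, 3), (27, 5), (29, 2), (31, 4), (33, 1)]
 bar near 61 X at Y=-.015 -0.0637 yaw 1.8 Xrange [-0.0711 -0.0569] Zres 0.0009
    [(-65, 3), (-63, 2), (-61, 2), (-59, 3), (-57, 5), (-55, 2), (-53, 1), (-51, 1), (-25, 1), (-23, 2), (-21, 4), (-19, 3), (-17, 3), (-15, 3), (-13, 2), (-11, 3), (-9, 1), (19, 4), (21, 4), (23, 2), (25, 3), (27, 1), (29, 4), (31, 1), (33, 1)]
```

Run:
```python
from h import *
W=np.load("top0.npy")
for u,v in((305,150),(305,154),(335,160),(372,178)): print(u,v,W[v,u].round(3))
B=Rn.from_euler('z',-26.5,degrees=True)*Rn.from_euler('y',-25,degrees=True); M=B.as_matrix()
o=np.array([.5982,-.0759,.0835]); T=lambda x,y,z:o+M@np.array([x,y,z])
print("final",T(.003,-.022,.0145),"far end",T(.093,-.022,.06))
h=T(.003,-.022,.0145+.055); print("hover",h); R=Rt(-26.5,25)
plan(h,R,5)
plan(T(.003,-.022,.0145),R,1,p=h,R0=R)
```

```text
305 150 [ 0.679 -0.265  0.079]
305 154 [ 0.678 -0.266  0.043]
335 160 [ 0.558 -0.301  0.469]
372 178 [ 0.618 -0.456  0.011]
final [ 0.58533278 -0.09406745  0.09790932] far end [ 0.64112171 -0.12188278  0.17718197]
hover [ 0.56453092 -0.08369603  0.14775625]
step mm 21.40173018964618 deg 5.015486513736211
{"tx": 0.112, "ty": 0.014, "tz": 0.182, "rx": 0.001, "ry": 0.056, "rz": -0.005}
{"tx": 0.095, "ty": 0.015, "tz": 0.191, "rx": 0.001, "ry": 0.056, "rz": -0.005}
{"tx": 0.078, "ty": 0.016, "tz": 0.199, "rx": 0.001, "ry": 0.056, "rz": -0.005}
{"tx": 0.06, "ty": 0.017, "tz": 0.205, "rx": 0.001, "ry": 0.056, "rz": -0.005}
{"tx": 0.042, "ty": 0.018, "tz": 0.209, "rx": 0.001, "ry": 0.056, "rz": -0.005}
step mm 54.99999999999999 deg 0.0
{"tx": -0.0, "ty": 0.0, "tz": 0.55, "rx": 0.0, "ry": 0.0, "rz": 0.0}
```

Call:
apply_moves([
  {"tx": 0.11, "ty": 0.01, "tz": 0.18, "rx": 0, "ry": 0.056, "rz": -0.005},
  {"tx": 0.1, "ty": 0.02, "tz": 0.19, "rx": 0, "ry": 0.056, "rz": -0.005},
  {"tx": 0.08, "ty": 0.02, "tz": 0.2, "rx": 0, "ry": 0.055, "rz": -0.005},
  {"tx": 0.06, "ty": 0.02, "tz": 0.2, "rx": 0, "ry": 0.055, "rz": -0.005},
  {"tx": 0.04, "ty": 0.02, "tz": 0.21, "rx": 0, "ry": 0.056, "rz": -0.005},
])

```text
clock: 13.95
ee_pos: [0.5638, -0.087, 0.1479]
tool_rot: [0.95, -0.224, 0.211, 0.054]
ft_force: [-0.1, -1.6, -0.4]
opening: 0.0216
gripper_force: 20.0
```

Call:
apply_moves([
  {"tx": 0, "ty": 0, "tz": 0, "rx": 0, "ry": 0, "rz": 0},
  {"tx": 0, "ty": 0, "tz": 0, "rx": 0, "ry": 0, "rz": 0},
])

```text
clock: 14.2
ee_pos: [0.5642, -0.0865, 0.1487]
tool_rot: [0.95, -0.224, 0.209, 0.054]
ft_force: [0.5, -0.8, -0.6]
opening: 0.0215
gripper_force: 20.0
```

```bash
cat >> h.py <<'E'
def bed():
    B=Rn.from_euler('z',-26.5,degrees=True)*Rn.from_euler('y',-25,degrees=True); M=B.as_matrix(); o=np.array([.5982,-.0759,.0835])
    s=sensors.state(); print("tcp in bed mm",((s["ee_pos"]-o)@M*1e3).round(1),"rot err deg (tool axes)",np.degrees((Rn.from_quat(s["tool_rot"]).inv()*Rt(-26.5,25)).as_rotvec()).round(2),"ft",s["ft_force"].round(1),"op",s["opening"].round(4),s["clock"])
    return o,M
E
python3 - <<'E'
from h import *
o,M=bed()
a,W=cap("wrist"); save("w6.png",a); np.save("w6.npy",W)
a=a.astype(int); Q=(W-o)@M
m=((a[...,0]-a[...,2])>35)&(a[...,0]>120)&box(280,370,20,228)&(abs(Q[...,2]-.06)<.02)
print(m.sum()); q=Q[m]; top=q[:,2]>np.percentile(q[:,2],70)
print("pin axis y vs x fit",np.polyfit(q[top][:,0],q[top][:,1],1),"z vs x",np.polyfit(q[top][:,0],q[top][:,2],1),"xmax",q[:,0].max())
br=(a[...,0]-a[...,2]>12)&(a[...,0]<150)&(a[...,0]>1.6*a[...,2])&(abs(Q[...,2]-.002)<.003)&(abs(Q[...,0]-.052)<.012)
h,e=np.histogram(Q[br][:,1],np.arange(-.06,.06,.002)); print([(int(round(x*1000)),int(b)) for x,b in zip(e,h) if b]); print(Q[br].min(0),Q[br].max(0),np.median(Q[br],0))
E
```

```text
Traceback (most recent call last):
  File "h.py", line 45, in bed
    s=sensors.state(); print("tcp in bed mm",((s["ee_pos"]-o)@M*1e3).round(1),"rot err deg (tool axes)",np.degrees((Rn.from_quat(s["tool_rot"]).inv()*Rt(-26.5,25)).as_rotvec()).round(2),"ft",s["ft_force"].round(1),"op",s["opening"].round(4),s["clock"])
                                                                                                                                                                                                                           ^^^^^^^^^^^^^^^^^^
AttributeError: 'float' object has no attribute 'round'
```

```bash
sed -i 's/s\["opening"\].round(4)/round(s["opening"],4)/' h.py
python3 - <<'E'
from h import *
o,M=bed()
a,W=cap("wrist"); save("w6.png",a); np.save("w6.npy",W)
a=a.astype(int); Q=(W-o)@M
m=((a[...,0]-a[...,2])>35)&(a[...,0]>120)&box(280,370,20,228)&(abs(Q[...,2]-.06)<.02)
print(m.sum()); q=Q[m]; top=q[:,2]>np.percentile(q[:,2],70)
print("pin axis y vs x fit",np.polyfit(q[top][:,0],q[top][:,1],1),"z vs x",np.polyfit(q[top][:,0],q[top][:,2],1),"xmax",q[:,0].max())
br=(a[...,0]-a[...,2]>12)&(a[...,0]<150)&(a[...,0]>1.6*a[...,2])&(abs(Q[...,2]-.002)<.003)&(abs(Q[...,0]-.052)<.012)
h,e=np.histogram(Q[br][:,1],np.arange(-.06,.06,.002)); print([(int(round(x*1000)),int(b)) for x,b in zip(e,h) if b]); print(Q[br].min(0),Q[br].max(0),np.median(Q[br],0))
E
```

```text
tcp in bed mm [  4.2 -24.6  69.9] rot err deg (tool axes) [0.53 0.05 0.05] ft [ 0.5 -0.8 -0.6] op 0.0215 14.2
8211
pin axis y vs x fit [-0.00076269 -0.02484753] z vs x [-0.00125115  0.06580521] xmax 0.09448350975425492
[(-50, 28), (-48, 71), (-46, 85), (-44, 72), (-42, 72), (-10, 18), (-8, 80), (-6, 72), (-4, 75), (-2, 80), (0, 75), (2, 79), (4, 73), (6, 69), (8, 28), (34, 23), (36, 87), (38, 77), (40, 77), (42, 73), (44, 82), (46, 67), (48, 41)]
[ 0.04005184 -0.04919455 -0.00098811] [0.06388042 0.14595645 0.00497943] [0.05133768 0.00676689 0.0017199 ]
```

The bar's teeth match the fitted rack frame. The pin is parallel but about 2.5 mm too far right and 55 mm above its seat.

Call:
apply_moves([
  {"tx": 0, "ty": -0.025, "tz": 0.1, "rx": 0, "ry": 0, "rz": 0},
  {"tx": 0, "ty": 0, "tz": 0.15, "rx": 0, "ry": 0, "rz": 0},
  {"tx": 0, "ty": 0, "tz": 0.1, "rx": 0, "ry": 0, "rz": 0},
  {"tx": 0, "ty": 0, "tz": 0.03, "rx": 0, "ry": 0, "rz": 0},
  {"tx": 0, "ty": 0, "tz": 0, "rx": 0, "ry": 0, "rz": 0},
])

```text
clock: 14.88
ee_pos: [0.5792, -0.091, 0.1132]
tool_rot: [0.95, -0.224, 0.209, 0.054]
ft_force: [-0.3, 0.6, -1.1]
opening: 0.0217
gripper_force: 20.0
```

```bash
cat >> h.py <<'E'
def pinbed():
    o,M=bed(); a,W=cap("wrist"); a=a.astype(int); Q=(W-o)@M
    m=((a[...,0]-a[...,2])>35)&(a[...,0]>120)&box(280,370,20,228)&(Q[...,2]>-.01)&(Q[...,2]<.08)
    q=Q[m]; top=q[:,2]>np.percentile(q[:,2],70)
    print("y fit",np.polyfit(q[top][:,0],q[top][:,1],1).round(4),"z fit",np.polyfit(q[top][:,0],q[top][:,2],1).round(4),"xmax",q[:,0].max())
E
python3 -c "from h import *; pinbed()"
```

```text
tcp in bed mm [  3.2 -22.   31.3] rot err deg (tool axes) [0.5  0.05 0.1 ] ft [-0.3  0.6 -1.1] op 0.0217 14.875
y fit [-0.002 -0.022] z fit [-0.0009  0.0271] xmax 0.09343120786007968
```

Call:
apply_moves([
  {"tx": 0, "ty": 0, "tz": 0.06, "rx": 0, "ry": 0, "rz": 0},
  {"tx": 0, "ty": 0, "tz": 0.05, "rx": 0, "ry": 0, "rz": 0},
  {"tx": 0, "ty": 0, "tz": 0.03, "rx": 0, "ry": 0, "rz": 0},
  {"tx": 0, "ty": 0, "tz": 0, "rx": 0, "ry": 0, "rz": 0},
])

```text
clock: 15.42
ee_pos: [0.5846, -0.0937, 0.1008]
tool_rot: [0.95, -0.224, 0.21, 0.054]
ft_force: [-0.0, 0.1, 0.1]
opening: 0.0214
gripper_force: 20.0
```

Call:
apply_moves([
  {"tx": 0, "ty": 0, "tz": 0.02, "rx": 0, "ry": 0, "rz": 0},
  {"tx": 0, "ty": 0, "tz": 0, "rx": 0, "ry": 0, "rz": 0},
])

```text
clock: 15.68
ee_pos: [0.5854, -0.0941, 0.0992]
tool_rot: [0.95, -0.224, 0.21, 0.054]
ft_force: [-0.2, 0.1, -0.8]
opening: 0.0218
gripper_force: 20.0
```

```bash
python3 -c "from h import *; pinbed()"
```

```text
tcp in bed mm [  3.7 -22.   15.7] rot err deg (tool axes) [ 0.48 -0.01  0.09] ft [-0.2  0.1 -0.8] op 0.0218 15.675
y fit [ 0.0008 -0.0223] z fit [-0.0005  0.0115] xmax 0.09391177564570385
```

Axis about 1 mm above its seat and still held. I'll ease down until there is contact.

Call:
apply_moves([
  {"tx": 0, "ty": 0, "tz": 0.01, "rx": 0, "ry": 0, "rz": 0},
  {"tx": 0, "ty": 0, "tz": 0, "rx": 0, "ry": 0, "rz": 0},
])

```text
clock: 15.98
ee_pos: [0.5857, -0.0942, 0.0988]
tool_rot: [0.95, -0.224, 0.21, 0.054]
ft_force: [-3.0, 1.9, 5.3]
opening: 0.0211
gripper_force: 20.0
```

Call:
apply_moves([
  {"tx": 0, "ty": 0, "tz": 0.01, "rx": 0, "ry": 0, "rz": 0},
  {"tx": 0, "ty": 0, "tz": 0, "rx": 0, "ry": 0, "rz": 0},
])

```text
clock: 16.23
ee_pos: [0.5857, -0.0942, 0.0987]
tool_rot: [0.95, -0.224, 0.21, 0.054]
ft_force: [-8.0, 4.3, 15.2]
opening: 0.0215
gripper_force: 20.0
```

Call:
apply_moves([
  {"tx": 0, "ty": 0, "tz": -0.01, "rx": 0, "ry": 0, "rz": 0},
  {"tx": 0, "ty": 0, "tz": 0, "rx": 0, "ry": 0, "rz": 0},
])

```text
clock: 16.48
ee_pos: [0.5858, -0.0942, 0.0988]
tool_rot: [0.95, -0.224, 0.21, 0.054]
ft_force: [-3.7, 3.5, 8.2]
opening: 0.0215
gripper_force: 20.0
```

Call:
apply_moves([
  {"tx": 0, "ty": 0, "tz": 0, "rx": 0, "ry": 0, "rz": 0},
  {"tx": 0, "ty": 0, "tz": 0, "rx": 0, "ry": 0, "rz": 0},
  {"tx": 0, "ty": 0, "tz": 0, "rx": 0, "ry": 0, "rz": 0},
], hand=0.42)

```text
clock: 16.85
ee_pos: [0.5859, -0.0943, 0.0982]
tool_rot: [0.95, -0.224, 0.21, 0.054]
ft_force: [-0.0, -0.6, 0.1]
opening: 0.0369
gripper_force: 0.0
```

Call:
apply_moves([
  {"tx": 0, "ty": 0, "tz": -0.1, "rx": 0, "ry": 0, "rz": 0},
  {"tx": 0, "ty": 0, "tz": -0.3, "rx": 0, "ry": 0, "rz": 0},
  {"tx": 0, "ty": 0, "tz": -0.4, "rx": 0, "ry": 0, "rz": 0},
  {"tx": 0, "ty": 0, "tz": 0, "rx": 0, "ry": 0, "rz": 0},
])

```text
clock: 17.35
ee_pos: [0.5565, -0.0782, 0.1739]
tool_rot: [0.95, -0.224, 0.212, 0.054]
ft_force: [0.0, -0.7, 0.4]
opening: 0.0373
gripper_force: 0.0
```

Run:
```python
from h import *
pinbed()
s=sensors.state()
# warped pin from w5 data (camera over slab)
a=cv2.imread("pics/w5.png")[...,::-1].astype(int); W=np.load("w5.npy")
m=((a[...,0]-a[...,2])>35)&(a[...,0]>120)&(W[...,2]>.022)&(W[...,2]<.055)&box(400,480,30,240)
line(W[m],"warped")
```

```text
tcp in bed mm [  5.3 -20.7  97.3] rot err deg (tool axes) [ 0.39 -0.28  0.08] ft [ 0.  -0.7  0.4] op 0.0373 17.35
y fit [ 0.0012 -0.0223] z fit [-0.0002  0.0111] xmax 0.09385476872378298
warped 3819 mid [ 0.4967 -0.1667] ang -32.27 len 0.1792 bow -0.0062 z [0.0335 0.0387 0.0407]
```

The true pin is seated and released, with its top at z ≈ 11 mm in the bed frame and its slope within 0.1°. Next is the warped pin.

Run:
```python
from h import *
plan([.498,-.165,.16],Rt(-32.3),5)
```

```text
step mm 21.027053642095247 deg 5.167650976597609
{"tx": -0.036, "ty": 0.207, "tz": 0.013, "rx": -0.002, "ry": -0.056, "rz": 0.013}
{"tx": -0.03, "ty": 0.207, "tz": 0.016, "rx": -0.002, "ry": -0.056, "rz": 0.013}
{"tx": -0.024, "ty": 0.208, "tz": 0.019, "rx": -0.002, "ry": -0.056, "rz": 0.013}
{"tx": -0.018, "ty": 0.208, "tz": 0.022, "rx": -0.002, "ry": -0.056, "rz": 0.013}
{"tx": -0.012, "ty": 0.209, "tz": 0.024, "rx": -0.002, "ry": -0.056, "rz": 0.013}
```

Call:
apply_moves([
  {"tx": -0.04, "ty": 0.21, "tz": 0.01, "rx": -0.002, "ry": -0.056, "rz": 0.013},
  {"tx": -0.03, "ty": 0.21, "tz": 0.02, "rx": -0.002, "ry": -0.056, "rz": 0.013},
  {"tx": -0.02, "ty": 0.21, "tz": 0.02, "rx": -0.002, "ry": -0.056, "rz": 0.013},
  {"tx": -0.02, "ty": 0.21, "tz": 0.02, "rx": -0.002, "ry": -0.056, "rz": 0.013},
  {"tx": -0.01, "ty": 0.21, "tz": 0.02, "rx": -0.002, "ry": -0.056, "rz": 0.013},
], hand=0.5)

```text
clock: 18.02
ee_pos: [0.4962, -0.1668, 0.1577]
tool_rot: [0.96, -0.28, -0.004, -0.0]
ft_force: [0.5, 0.1, -1.1]
opening: 0.0437
gripper_force: 0.0
```

Call:
apply_moves([
  {"tx": 0, "ty": 0, "tz": 0, "rx": 0, "ry": 0, "rz": 0},
])

```text
clock: 18.15
ee_pos: [0.4974, -0.168, 0.1574]
tool_rot: [0.96, -0.281, -0.002, 0.001]
ft_force: [0.8, 0.0, -0.7]
opening: 0.0439
gripper_force: 0.0
```

Run:
```python
from h import *
where()
plan([.498,-.165,.044],Rt(-32.3),3)
```

```text
[ 0.4974 -0.168   0.1574] ft [ 0.8  0.  -0.7] op 0.0439 pad 0.0 t 18.15
[ 308   77   34  151 3878] 3878 mid [ 0.5231 -0.1853] ang -35.6 len 0.1149 bow -0.0054 z [0.0348 0.0388 0.0407]
   left offset at tcp 0.0009 slope deg -2.88
step mm 37.83131680319912 deg 0.12307149866471612
{"tx": 0.001, "ty": -0.008, "tz": 0.378, "rx": 0.0, "ry": 0.001, "rz": -0.001}
{"tx": 0.001, "ty": -0.007, "tz": 0.378, "rx": 0.0, "ry": 0.001, "rz": -0.001}
{"tx": 0.0, "ty": -0.007, "tz": 0.378, "rx": 0.0, "ry": 0.001, "rz": -0.001}
```

Call:
apply_moves([
  {"tx": 0, "ty": 0, "tz": 0.4, "rx": 0, "ry": 0, "rz": 0},
  {"tx": 0, "ty": 0, "tz": 0.4, "rx": 0, "ry": 0, "rz": 0},
  {"tx": 0, "ty": 0, "tz": 0.33, "rx": 0, "ry": 0, "rz": 0},
  {"tx": 0, "ty": 0, "tz": 0, "rx": 0, "ry": 0, "rz": 0},
])

```text
clock: 18.7
ee_pos: [0.4941, -0.1641, 0.0436]
tool_rot: [0.96, -0.279, -0.004, -0.0]
ft_force: [-0.8, -0.1, 1.5]
opening: 0.0437
gripper_force: 0.0
```

Call:
apply_moves([
  {"tx": 0, "ty": 0, "tz": 0, "rx": 0, "ry": 0, "rz": 0},
  {"tx": 0, "ty": 0, "tz": 0, "rx": 0, "ry": 0, "rz": 0},
  {"tx": 0, "ty": 0, "tz": 0, "rx": 0, "ry": 0, "rz": 0},
  {"tx": 0, "ty": 0, "tz": 0, "rx": 0, "ry": 0, "rz": 0},
], hand=0, grip_force=20)

```text
clock: 19.2
ee_pos: [0.4974, -0.1664, 0.047]
tool_rot: [0.96, -0.28, -0.001, 0.001]
ft_force: [-0.5, 0.6, 7.0]
opening: 0.0212
gripper_force: 20.0
```

Call:
apply_moves([
  {"tx": 0, "ty": 0, "tz": -0.2, "rx": 0, "ry": 0, "rz": 0},
  {"tx": 0, "ty": 0, "tz": -0.4, "rx": 0, "ry": 0, "rz": 0},
  {"tx": 0, "ty": 0, "tz": -0.2, "rx": 0, "ry": 0, "rz": 0},
  {"tx": 0, "ty": 0, "tz": 0, "rx": 0, "ry": 0, "rz": 0},
])

```text
clock: 19.7
ee_pos: [0.498, -0.1667, 0.1274]
tool_rot: [0.96, -0.28, 0.0, 0.001]
ft_force: [0.2, -1.0, -1.0]
opening: 0.0217
gripper_force: 20.0
```

Run:
```python
from h import *
s=sensors.state(); a,W=cap("wrist"); a=a.astype(int); M=Rn.from_quat(s["tool_rot"]).as_matrix(); Q=(W-s["ee_pos"])@M
m=((a[...,0]-a[...,2])>35)&(a[...,0]>120)&(abs(Q[...,1])<.05)&(Q[...,2]<.04)&(v_<228)
q=Q[m]; print(m.sum(),"xmax",q[:,0].max(),"y(x)",np.polyfit(q[:,0],q[:,1],1),"top z",np.percentile(q[:,2],5)); t=q[q[:,2]<np.percentile(q[:,2],40)]; print("z(x) slope",np.polyfit(t[:,0],t[:,2],1))
plan([.4157,-.3633,s["ee_pos"][2]],Rt(-28.2),5)
```

```text
7374 xmax 0.08949116928843068 y(x) [ 0.10091001 -0.00287735] top z 0.006373023019294033
z(x) slope [0.00042058 0.00697587]
step mm 42.630218616047244 deg 0.8573645704568852
{"tx": 0.074, "ty": 0.42, "tz": -0.002, "rx": 0.0, "ry": 0.0, "rz": -0.01}
{"tx": 0.068, "ty": 0.421, "tz": -0.002, "rx": 0.0, "ry": 0.0, "rz": -0.01}
{"tx": 0.062, "ty": 0.422, "tz": -0.002, "rx": 0.0, "ry": 0.0, "rz": -0.01}
{"tx": 0.055, "ty": 0.423, "tz": -0.002, "rx": 0.0, "ry": 0.0, "rz": -0.01}
{"tx": 0.049, "ty": 0.423, "tz": -0.002, "rx": 0.0, "ry": 0.0, "rz": -0.01}
```

Call:
apply_moves([
  {"tx": 0.07, "ty": 0.42, "tz": 0, "rx": 0, "ry": 0, "rz": -0.01},
  {"tx": 0.07, "ty": 0.42, "tz": 0, "rx": 0, "ry": 0, "rz": -0.01},
  {"tx": 0.06, "ty": 0.42, "tz": 0, "rx": 0, "ry": 0, "rz": -0.01},
  {"tx": 0.06, "ty": 0.42, "tz": 0, "rx": 0, "ry": 0, "rz": -0.01},
  {"tx": 0.05, "ty": 0.42, "tz": 0, "rx": 0, "ry": 0, "rz": -0.01},
])

```text
clock: 20.38
ee_pos: [0.4149, -0.363, 0.1245]
tool_rot: [0.97, -0.242, -0.003, -0.0]
ft_force: [0.7, 0.3, -1.1]
opening: 0.0214
gripper_force: 20.0
```

Call:
apply_moves([
  {"tx": 0, "ty": 0, "tz": 0, "rx": 0, "ry": 0, "rz": 0},
  {"tx": 0, "ty": 0, "tz": 0.3, "rx": 0, "ry": 0, "rz": 0},
  {"tx": 0, "ty": 0, "tz": 0.3, "rx": 0, "ry": 0, "rz": 0},
  {"tx": 0, "ty": 0, "tz": 0.2, "rx": 0, "ry": 0, "rz": 0},
  {"tx": 0, "ty": 0, "tz": 0, "rx": 0, "ry": 0, "rz": 0},
])

```text
clock: 21.0
ee_pos: [0.4147, -0.3599, 0.0438]
tool_rot: [0.97, -0.242, -0.004, -0.001]
ft_force: [-0.6, -0.9, -0.7]
opening: 0.0214
gripper_force: 20.0
```

Run:
```python
from h import *
s=sensors.state(); print(s["ee_pos"],s["ft_force"])
a,W=cap("wrist"); save("w7.png",a)
```

```text
[ 0.41466479 -0.3599242   0.04376065] [-0.59132508 -0.86602571 -0.69497945]
```

View pics/w7.png

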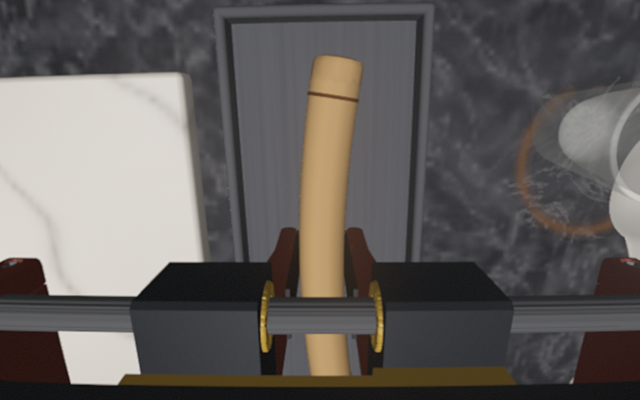

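The warped pin (310–360 columns, far end at row 58) hangs centrally over the tray (225–425). I'll lower it until it touches.

Call:
apply_moves([
  {"tx": 0, "ty": 0, "tz": 0.06, "rx": 0, "ry": 0, "rz": 0},
  {"tx": 0, "ty": 0, "tz": 0.03, "rx": 0, "ry": 0, "rz": 0},
  {"tx": 0, "ty": 0, "tz": 0.02, "rx": 0, "ry": 0, "rz": 0},
  {"tx": 0, "ty": 0, "tz": 0, "rx": 0, "ry": 0, "rz": 0},
])

```text
clock: 21.55
ee_pos: [0.416, -0.3626, 0.0351]
tool_rot: [0.97, -0.242, -0.002, 0.0]
ft_force: [-0.1, -0.1, 0.2]
opening: 0.0214
gripper_force: 20.0
```

Call:
apply_moves([
  {"tx": 0, "ty": 0, "tz": 0.01, "rx": 0, "ry": 0, "rz": 0},
  {"tx": 0, "ty": 0, "tz": 0, "rx": 0, "ry": 0, "rz": 0},
])

```text
clock: 21.8
ee_pos: [0.4159, -0.3626, 0.034]
tool_rot: [0.97, -0.242, -0.002, 0.0]
ft_force: [0.1, -0.0, -1.1]
opening: 0.0216
gripper_force: 20.0
```

Call:
apply_moves([
  {"tx": 0, "ty": 0, "tz": 0.015, "rx": 0, "ry": 0, "rz": 0},
  {"tx": 0, "ty": 0, "tz": 0, "rx": 0, "ry": 0, "rz": 0},
])

```text
clock: 22.05
ee_pos: [0.4159, -0.3625, 0.0324]
tool_rot: [0.97, -0.242, -0.002, 0.0]
ft_force: [0.6, -0.2, -0.9]
opening: 0.0215
gripper_force: 20.0
```

Call:
apply_moves([
  {"tx": 0, "ty": 0, "tz": 0.01, "rx": 0, "ry": 0, "rz": 0},
  {"tx": 0, "ty": 0, "tz": 0, "rx": 0, "ry": 0, "rz": 0},
])

```text
clock: 22.3
ee_pos: [0.4159, -0.3626, 0.032]
tool_rot: [0.97, -0.242, -0.002, 0.0]
ft_force: [-1.5, 1.5, 5.9]
opening: 0.0215
gripper_force: 20.0
```

Touched down at 6 N. Now release and retreat.

Call:
apply_moves([
  {"tx": 0, "ty": 0, "tz": 0, "rx": 0, "ry": 0, "rz": 0},
  {"tx": 0, "ty": 0, "tz": 0, "rx": 0, "ry": 0, "rz": 0},
  {"tx": 0, "ty": 0, "tz": 0, "rx": 0, "ry": 0, "rz": 0},
], hand=0.42)

```text
clock: 22.68
ee_pos: [0.4159, -0.3625, 0.0314]
tool_rot: [0.97, -0.242, -0.002, 0.0]
ft_force: [-0.4, 0.3, -0.3]
opening: 0.0366
gripper_force: 0.0
```

Call:
apply_moves([
  {"tx": 0, "ty": 0, "tz": -0.1, "rx": 0, "ry": 0, "rz": 0},
  {"tx": 0, "ty": 0, "tz": -0.4, "rx": 0, "ry": 0, "rz": 0},
  {"tx": 0, "ty": 0, "tz": -0.5, "rx": 0, "ry": 0, "rz": 0},
  {"tx": -0.3, "ty": 0, "tz": -0.2, "rx": 0, "ry": 0, "rz": 0},
  {"tx": -0.3, "ty": 0, "tz": 0, "rx": 0, "ry": 0, "rz": 0},
])

```text
clock: 23.3
ee_pos: [0.364, -0.3354, 0.1543]
tool_rot: [0.97, -0.242, 0.0, 0.002]
ft_force: [-0.7, -0.4, 0.4]
opening: 0.0369
gripper_force: 0.0
```

Call:
apply_moves([
  {"tx": -0.3, "ty": 0, "tz": 0, "rx": 0, "ry": 0, "rz": 0},
  {"tx": 0, "ty": 0, "tz": 0, "rx": 0, "ry": 0, "rz": 0},
])

```text
clock: 23.55
ee_pos: [0.3353, -0.3188, 0.1522]
tool_rot: [0.97, -0.242, -0.002, -0.0]
ft_force: [0.7, -0.1, -0.1]
opening: 0.037
gripper_force: 0.0
```

Run:
```python
from h import *
a,W=cap("wrist"); b=a.astype(int)
m=((b[...,0]-b[...,2])>35)&(b[...,0]>120)&(W[...,2]>.012)&(W[...,2]<.04)&(abs(W[...,0]-.416)<.12)&(abs(W[...,1]+.363)<.1)&(v_<228)
line(W[m],"warped in tray")
a,W=cap("top"); a=a.astype(int)
B=Rn.from_euler('z',-26.5,degrees=True)*Rn.from_euler('y',-25,degrees=True); M=B.as_matrix(); Q=(W-np.array([.5982,-.0759,.0835]))@M
m=((a[...,0]-a[...,2])>50)&(a[...,0]>120)&box(200,280,130,225)&(abs(Q[...,0])<.11)&(abs(Q[...,1])<.06)&(abs(Q[...,2])<.03)
q=Q[m]; print(m.sum(),"bed x range",q[:,0].min(),q[:,0].max(),"y fit",np.polyfit(q[:,0],q[:,1],1),"z",np.percentile(q[:,2],[10,90]))
s=sensors.state(); print(s["ee_pos"],s["clock"])
```

```text
warped in tray 5115 mid [ 0.3972 -0.3547] ang -26.04 len 0.1415 bow -0.0058 z [0.0192 0.0237 0.0257]
560 bed x range -0.09260260799267712 0.10182846055281683 y fit [-0.00296312 -0.02149563] z [0.00509858 0.01267101]
[ 0.33761921 -0.32115768  0.15248368] 23.65
```

```bash
python3 -c "from bench import job_done; print(job_done())"
```

```text
the job is handed in; nothing more can be done
None
```

The job is handed in at about 24 s: the right-hand pin rolled true for 54 mm and is seated in the rack's right-hand notches, the warped (left-hand) pin lies flat and centred in the tray, and the arm kept well clear of the shaker, mill and glasses. I picked out the warped pin by its visible bow and did not test-roll it.

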